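# Brake pad change: worn pad through the returns flap, new pad into the bracket

### The job

Change the brake pad: first take the rusty worn pad out of the green rack and push it with the gripper (do not throw or drop it) through the orange sprung flap in the sloping lid of the grey returns box, so that it falls right inside and the flap snaps shut. Then lay the new pad in the caliper bracket, lining up as it lies now, its ears in the two slots, and press it down past the spring clips until it sits flat and fully home; let go of it. Leave everything else on the bench where it is.

Things in the scene. Friction and masses are not known exactly. Their poses are not given: they have to be found in the camera images.
- worn_pad: Worn brake pad standing on end in a bay of the rack: rusty backing plate 6 mm thick plus dark lining 5 mm (11 in all), 50 mm wide, 120 mm long including a 12 mm long, 16 mm wide, 6 mm thick ear at each end. About 0.4 kg. Origin: centre of its lower end; z up along its length, y across its 50 mm width (grip there, above the rack), x through its thickness (plate on -x).
- worn_mid (a point): Centre of the worn pad, 60 mm up its z axis from its lower end.
- rack: Fixed green rack, 130 x 80 mm, 45 mm high, with two bays at x = -30 and +30 mm in its frame, each 15 mm (x) by 58 mm (y), floor 6 mm above the bench. One bay holds the worn pad, the other a wooden slat; which is which varies. Origin: centre of the underside, z up.
- slat: Pale wooden slat, 46 x 11 mm, 125 mm tall, standing in the other bay of the rack; leave it there. Origin: centre of its lower end, z up along its length.
- returns_box: Fixed grey steel returns box, 250 mm deep (x from -77 to +173 mm), 220 mm wide (y), its low front (-x, 165 mm high) towards the robot, lid rising backwards at 35 degrees to a flat top 268 mm high; closed except for the orange flap in the lid, hollow inside. Origin: on the bench below the mouth's centre, z up.
- chute_mouth: Mouth of the box. Origin: its centre on the lid's surface, 215 mm above the bench; z points out, square to the lid, 35 degrees from vertical towards the box's front; x up the slope; y along the mouth. Opening 80 mm (y) by 32 mm (x from -14 to +18), closed by the orange flap just under the surface, hinged at its upper edge (x = +16 mm), swinging inward.
- throat_end (a point): Lower end of the straight slippery throat, 80 mm below the mouth along its -z, same 80 x 32 mm; with the flap open x from -14 to +12 mm stays free. A pad goes in end first along -z, its width along y, within about 10 degrees of the throat. Let go over half-way in, it slides down by its weight into the space beyond; if it stays, push its end.
- flap (a joint): Angle of the orange flap (rad): 0 shut, 1.5 swung fully inward. Its spring needs about 1 to 2 N at its free edge and shuts it.
- new_pad: New brake pad lying on a low blue block: bright steel backing plate 6 mm thick underneath, dark grey lining 11 mm thick on top (17 in all), 50 mm wide (x; grip there), 120 mm long (y) including a 12 mm long, 16 mm wide, 6 mm thick ear at each end. About 0.42 kg. Origin: centre of the plate's underside, z up.
- pad_block: Fixed blue block under the new pad, 36 mm (x) by 100 mm (y), 30 mm high. Origin: centre of the underside.
- bracket: Fixed dark steel caliper bracket on a 90 x 170 x 12 mm base plate: a bed 36 mm wide (x), top 40 mm above the bench, between two towers at y = -63 and +63 mm, 64 mm high, 46 mm wide (x), inner faces 104 mm apart. Origin: centre of the underside, y from tower to tower, z up.
- slot (a point): Floor of the +y tower's slot (the other is its mirror image), level with the bed: 31 mm wide (x), open at the top and towards the bed, slot backs about 132 mm apart (more at the top). Two brass spring clips narrow each slot from 23 mm at the top to 10 mm near the floor; they resist over the last 10 mm, about 8 N in all at most for both ears, more than the pad weighs.
- bed (a point): Centre of the bracket's bed, 40 mm above the bench, where the centre of the new pad's underside comes to lie.
- piston: Aluminium piston, 84 mm diameter, 70 mm high, a bystander. Origin: centre of the underside.
- can: Can with a red label, 66 mm diameter, 130 mm high, a bystander. Origin: centre of the underside.
- con_rod: Steel connecting rod lying flat, about 175 mm long, 20 mm thick, a bystander. Origin near its middle, x along its length.
- spanner: Spanner lying flat, 190 mm long, a bystander. Origin near its middle, x along its length.
There are look-alikes about, which are no part of the job. Leave any turquoise look-alike of the worn_pad alone.

How it is judged:
On the way, in this order (a step that is already met when the one before it is completed fails the run):
1. the worn pad, pushed by the gripper, holds the flap open (value of joint flap above 0.6 rad and contact force between the fingers and worn_pad above 0.5 N and distance between worn_mid and chute_mouth below 0.09 m), for 0.05 s.
2. the worn pad is right inside the returns box and the flap has shut behind it (x of worn_mid in the frame of returns_box between -0.07 and 0.17 m and y of worn_mid in the frame of returns_box between -0.105 and 0.105 m and z of worn_mid in the frame of returns_box between 0 and 0.13 m and value of joint flap below 0.07 rad), for 0.2 s.
3. the new pad lies flat and fully home in the bracket, both ears in their slots (z of new_pad in the frame of bed between -0.003 and 0.0025 m and horizontal distance between new_pad and bed below 0.008 m and angle between the y axis of new_pad and the y axis of bracket, either way round below 0.1 rad and angle between new_pad's own z axis and vertical below 0.05 rad), for 0.2 s.
At the end, for the whole second after the job is handed in: Worn pad wholly inside the returns box (centre under 130 mm above the bench), flap shut (under 0.07 rad); new pad lining up in the bracket, underside within 2.5 mm of the bed, tilt under 0.05 rad, yaw within 0.1 rad, centre within 8 mm of the bed's; both released and at rest (all of step 2 and all of step 3 and linear speed of new_pad below 0.02 m/s and linear speed of worn_pad below 0.05 m/s); the robot touches nothing.
It fails at once if the wooden slat is pulled out or shifted by more than 30 mm (distance of slat from where it was at the start of the episode above 0.03 m).
It fails at once if another thing on the bench (piston, can, connecting rod, spanner) is shifted by more than 40 mm (distance of any of piston, can, con_rod, spanner from where it was at the start of the episode above 0.04 m).
It also fails if it takes over 59 s, if anything falls off the work surface, if the arm or the gripper's body presses on something with over 40 N, if the wrist force passes 120 N, or if a joint passes its speed limit or range.

### The arm

A 6-joint arm with a two-finger parallel gripper is mounted at the origin on the work surface. World frame = base frame: x ahead of the robot, y to its left, z up, the work surface at z = 0. Lengths are in m, angles in rad, forces in N, time in s.
With the tool pointing down it reaches from about 0.375 to 0.9 m from the base axis. Payload 3.1 kg.
Tool frame: the origin (TCP) lies on the mounting face of the last link; the fingertips stand 182 mm ahead of it and the grasp point (between the pads) lies 164 mm ahead of it; z points along the fingers, y is the direction in which the jaws open and shut (so a half turn about z gives the same grasp; the last joint's range is limited). The gripper opens to 87 mm and grips with 3 to 60 N. Pads are 19 mm wide; open, the fingers measure 117 mm over their backs; the gripper's body (75 mm by 190 mm) begins 51 mm behind the grasp point.
Start: joints at [1.038, 0.527, 1.433, -0, 1.181, -0.178], TCP at [0.216, 0.586, 0.405] pointing down, gripper open.
Joint ranges: [-3.08, 3.08], [-0.75, 2.2], [0.22, 2.44], [-1.43, 4.57], [0, 2.65], [-2.85, 2.85]. Speed limits (rad/s): [2.79, 2.79, 3.14, 3.14, 3.14, 3.14].

### API

Orientations are given as a unit quaternion [x, y, z, w].
In Python, from rig import robot, camera, camera_model gives the robot as it stands.
- The arm moves only by the tool drive_tool, never from a script. Its argument "plan" is a list that holds one entry, the list of rows, each a list of 6 numbers: the shift along the world's x, y, z in units of 2.5 cm (1.0 is 2.5 cm), then the turn, a rotation vector about the world's x, y, z in units of 6 degrees (1.0 is 6 degrees). A call has 1 to 8 rows; each row shifts and turns the commanded pose from where the row before left it; what a row does not reach is not made up. A row lasts 1/8 s, in which the tool goes at most 62.5 mm and 10.7 degrees, less where a joint would pass 70% of its speed; a pose out of reach is approached as far as the arm can. A call with a number of a shift or a turn outside -1 to 1 is refused whole. A call with a gripper value outside its range is refused whole. "grip" is the closure, from 0 (fully open) to 1 (shut), set as the call begins (left out, the last holds). The fingers move at their own pace and stop on an object; "force" is the grip in N (left out, the last holds). Time passes only in rows, so rows that do not move let the fingers close. It gives the time, the measured TCP pose, the force and the opening at its end, in the units of the state.
- robot.get_obs(): the state, without advancing time (a new reading comes with each control period).
- camera(name): name is "scene" or "side" or "wrist"; returns the picture (400x640x3 uint8, red, green, blue); there is no depth.
- camera_model(name): a dict with "K" (3x3 intrinsics, pixels), "world_to_cam" (4x4, takes a point from world to camera coordinates); the wrist camera has in their place "tool_from_camera" (4x4, takes a point from camera to tool coordinates, whose origin is the TCP and whose axes are the flange's). Camera axes: x right, y up, looking along -z (the intrinsics and any distortion apply to the point x, -y, -z); pixel columns grow to the right and rows downward; lengths in m; the calibration is good to about 2 mm. A picture is of the moment at which its call begins: read the wrist's pose just before it. camera_model takes no time and is no camera call.
- robot.hand_in(): hands the job in, once; it reports no verdict.
The state is a dict: "time": time; "q": joint angles; "joint_velocities": joint speeds; "joint_torque": joint torques, N m; "position": TCP position; "tool_rot": TCP orientation; "ft_force": force on the tool from outside, world axes, zero at the start; "moment": the same for the moment, N m; "grip_width": finger opening in m.
Only numpy, scipy, OpenCV 4.12 (cv2) and the standard library are available. Lean on these libraries where they do the work, as an engineer would, in place of code of your own. Each camera call takes 0.05 s, during which the arm holds its last target.

## Working session

There is one attempt and no reset: what is moved stays moved. The work goes in short steps, Python scripts to look and compute and a tool call to move; the robot and the scene stay as the last step left them, time stands still between calls to the robot, and variables do not carry over. Pictures are saved under pics/ and viewed, and the job is handed in when it is done.

Besides the shell and the picture viewer there is one more tool, called after "Emit:" as name([rows], argument=value, ...), one row to a line, values as JSON. drive_tool: Moves the arm, as the interface text tells. Shifts and turns lie within -1 to 1; 1 stands for 2.5 cm of shift or 6 degrees of turn. Its arguments: {"type":"object","properties":{"plan":{"type":"array","items":{"type":"array","items":{"type":"array","items":{"type":"number","minimum":-1,"maximum":1}}}},"grip":{"type":"number"},"force":{"type":"number"}},"required":["plan"]}

```bash
ls; mkdir -p pics
python3 - <<'E'
from rig import robot,camera,camera_model
import cv2,numpy as np
np.set_printoptions(precision=4,suppress=True)
print(robot.get_obs())
for n in ["scene","side","wrist"]:
    im=camera(n); cv2.imwrite(f"pics/{n}0.png",im[:,:,::-1]); print(n,camera_model(n))
E
```

```text
pics
{'time': 0.0, 'q': array([ 1.0385,  0.5285,  1.4339,  0.    ,  1.1814, -0.1785]), 'joint_velocities': array([ 0.0003,  0.0007, -0.0008,  0.0002, -0.0003,  0.0004]), 'joint_torque': array([ -0.0003, -44.0043, -17.6586,   0.0632,   0.0583,  -0.0002]), 'position': array([0.2163, 0.586 , 0.4038]), 'tool_rot': array([ 0.176 ,  0.9844, -0.001 , -0.0004]), 'ft_force': array([-0.5565, -0.1841, -0.4091]), 'moment': array([-0.0109,  0.0268,  0.02  ]), 'grip_width': 0.08728945079290205}
scene {'K': array([[438.8298,   0.    , 316.9245],
       [  0.    , 438.8298, 200.0403],
       [  0.    ,   0.    ,   1.    ]]), 'world_to_cam': array([[-0.4595,  0.8882,  0.0041,  0.2587],
       [-0.6338, -0.3311,  0.699 ,  0.2504],
       [ 0.6222,  0.3186,  0.7151, -1.8303],
       [ 0.    ,  0.    ,  0.    ,  1.    ]])}
side {'K': array([[450.0132,   0.    , 318.5379],
       [  0.    , 450.0132, 186.6899],
       [  0.    ,   0.    ,   1.    ]]), 'world_to_cam': array([[ 0.8511, -0.525 ,  0.0037, -0.4908],
       [ 0.2797,  0.4594,  0.8431, -0.2721],
       [-0.4443, -0.7165,  0.5378, -1.1171],
       [ 0.    ,  0.    ,  0.    ,  1.    ]])}
wrist {'K': array([[344.7255,   0.    , 317.9228],
       [  0.    , 344.7255, 198.1616],
       [  0.    ,   0.    ,   1.    ]]), 'tool_from_camera': array([[ 0.0003,  0.9647,  0.2632,  0.0727],
       [ 1.    , -0.0004,  0.0003, -0.0002],
       [ 0.0004,  0.2632, -0.9647,  0.02  ],
       [ 0.    ,  0.    ,  0.    ,  1.    ]])}
```

View pics/scene0.png

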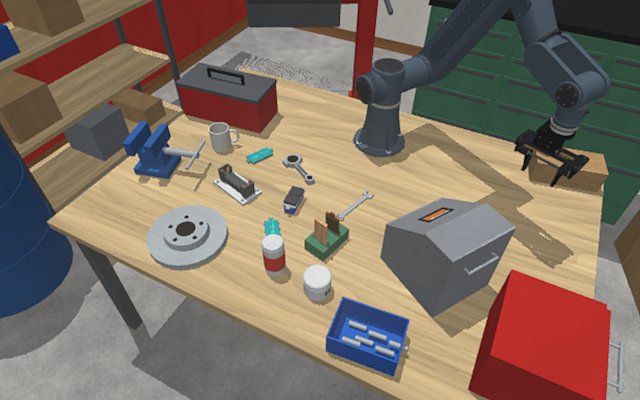

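View pics/side0.png

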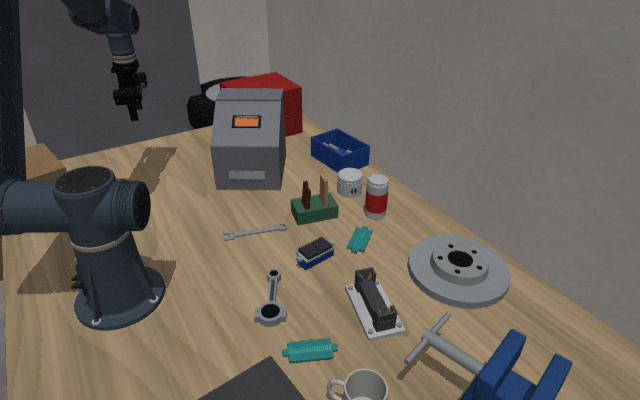

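View pics/wrist0.png

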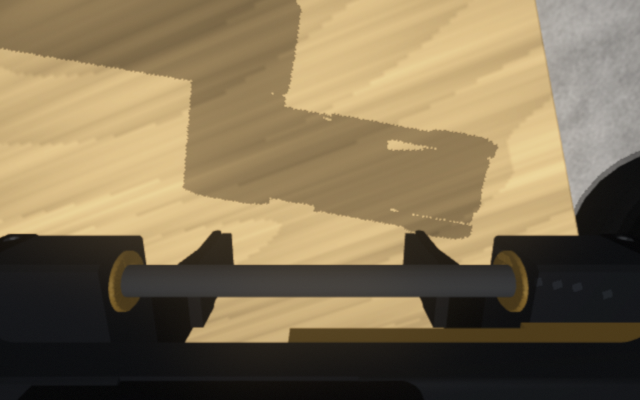

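Run:
```python
import cv2
a=cv2.imread("pics/scene0.png");b=cv2.imread("pics/side0.png")
c=cv2.resize(a[150:310,200:400],None,fx=4,fy=4,interpolation=cv2.INTER_CUBIC)[:600]
cv2.imwrite("pics/s_c1.png",c)
c=cv2.resize(b[160:280,210:400],None,fx=4.2,fy=4.2,interpolation=cv2.INTER_CUBIC)
cv2.imwrite("pics/d_c1.png",c)
c=cv2.resize(a[180:320,370:530],None,fx=4,fy=4,interpolation=cv2.INTER_CUBIC)
cv2.imwrite("pics/s_c2.png",c)
c=cv2.resize(b[80:200,200:300],None,fx=5,fy=5,interpolation=cv2.INTER_CUBIC)
cv2.imwrite("pics/d_c2.png",c)
```

```text
(no output)
```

View pics/s_c1.png

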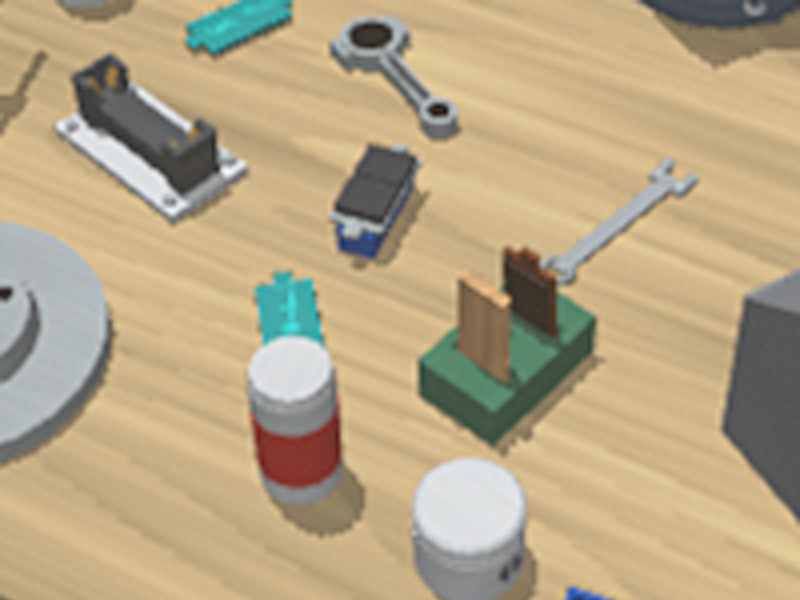

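View pics/d_c1.png

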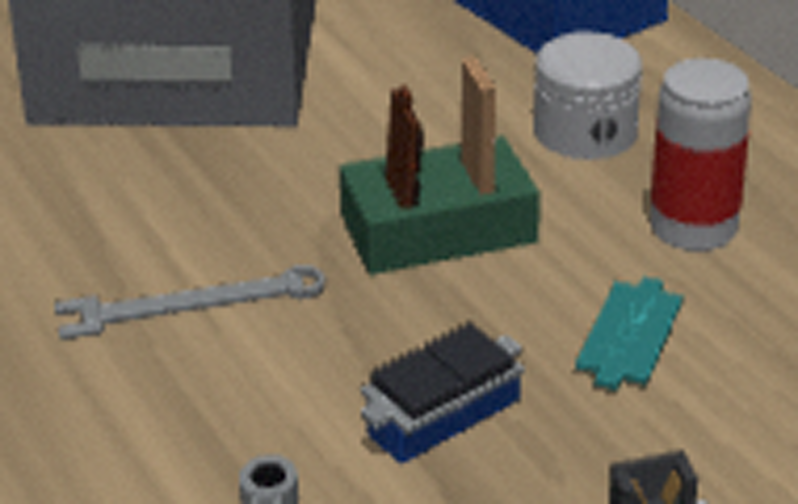

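View pics/s_c2.png

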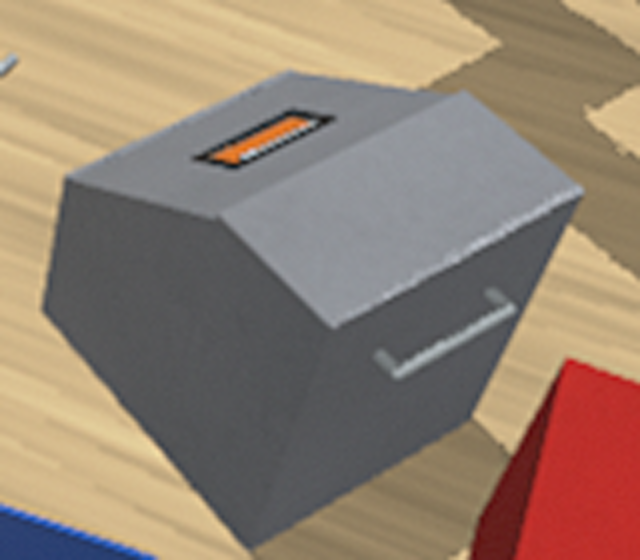

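View pics/d_c2.png

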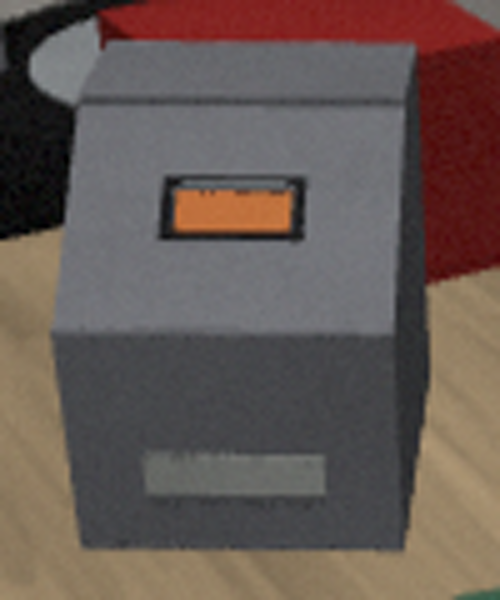

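```bash
cat > h.py <<'E'
import numpy as np,cv2,json
from scipy.spatial.transform import Rotation as R
np.set_printoptions(precision=4,suppress=True)
from rig import robot,camera,camera_model
def pose(name,obs=None):
    m=camera_model(name);K=np.array(m["K"])
    if name=="wrist":
        T=np.eye(4);T[:3,:3]=R.from_quat(obs["tool_rot"]).as_matrix();T[:3,3]=obs["position"]
        C=T@np.array(m["tool_from_camera"])
    else: C=np.linalg.inv(np.array(m["world_to_cam"]))
    return K,C
def ray(name,uv,obs=None):
    K,C=pose(name,obs);uv=np.atleast_2d(uv).astype(float)
    d=np.c_[(uv[:,0]-K[0,2])/K[0,0],-(uv[:,1]-K[1,2])/K[1,1],-np.ones(len(uv))]
    d=d@C[:3,:3].T
    return C[:3,3],d/np.linalg.norm(d,axis=1)[:,None]
def onz(name,uv,z,obs=None):
    o,d=ray(name,uv,obs); return o+d*((z-o[2])/d[:,2])[:,None]
def tri(uvs,uvd):
    o1,d1=ray("scene",uvs);o2,d2=ray("side",uvd);out=[]
    for a,b in zip(d1,d2):
        A=np.c_[a,-b];s,*_=np.linalg.lstsq(A,o2-o1,rcond=None)
        p,q=o1+s[0]*a,o2+s[1]*b; out.append(np.r_[(p+q)/2,np.linalg.norm(p-q)])
    return np.array(out)
def proj(name,P,obs=None):
    K,C=pose(name,obs);p=(np.atleast_2d(P)-C[:3,3])@C[:3,:3]
    return np.c_[K[0,2]+K[0,0]*p[:,0]/-p[:,2],K[1,2]-K[1,1]*p[:,1]/-p[:,2]]
def snap(name,f):
    o=robot.get_obs();im=camera(name);cv2.imwrite("pics/"+f,im[:,:,::-1])
    json.dump({k:np.asarray(v).tolist() for k,v in o.items()},open("pics/"+f+".json","w"));return im,o
E
python3 - <<'E'
from h import *
sc=lambda p:np.array(p)/4+[200,150]; sb=lambda p:np.array(p)/4+[370,180]
dc=lambda p:np.array(p)/4.2+[210,160]; db=lambda p:np.array(p)/5+[200,80]
print("ridge scene",onz("scene",sb([(220,218),(465,92)]),.268),"side",onz("side",db([(78,102),(408,104)]),.268))
print("ridge tri",tri(sb([(220,218),(465,92)]),db([(408,104),(78,102)])))
print("back scene",onz("scene",sb([(333,327),(582,190)]),.268))
print("low edge",onz("scene",sb([(67,180),(292,72)]),.165),onz("side",db([(393,333),(52,333)]),.165))
print("front bot side",onz("side",db([(403,548),(85,548)]),0))
print("mouth side",onz("side",db([(165,237),(300,240),(180,187),(293,187)]),.215))
print("mouth scene",onz("scene",sb([(195,157),(292,110),(335,120),(232,168)]),.215))
print("rack side",onz("side",dc([(342,168),(505,142),(538,197),(370,222)]),.045),"bot",onz("side",dc([(372,272),(537,240)]),0))
print("rack scene",onz("scene",sc([(420,362),(495,410),(597,318)]),.045),"bot",onz("scene",sc([(420,392),(493,443),(595,345)]),0))
print("worn top",tri(sc([(510,252),(555,280)]),dc([(402,88),(402,88)])))
print("newpad top scene",onz("scene",sc([(372,148),(416,160),(385,220),(335,210)]),.047),"side",onz("side",dc([(370,378),(412,415),(515,352),(470,323)]),.047))
print("newpad ears scene",onz("scene",sc([(407,150),(352,228)]),.036),"side",onz("side",dc([(378,405),(510,345)]),.036))
print("bracket towers scene",onz("scene",sc([(75,75),(115,57),(128,68),(215,135),(160,150)]),.064))
print("base side bottom",onz("side",[[345,288],[358,284],[405,326],[380,334]],.012))
E
```

```text
ridge scene [[0.6454 0.3532 0.268 ]
 [0.4589 0.468  0.268 ]] side [[0.4511 0.4503 0.268 ]
 [0.6371 0.3338 0.268 ]]
ridge tri [[0.6434 0.3513 0.2623 0.0055]
 [0.4554 0.4673 0.2626 0.0036]]
back scene [[0.6968 0.4404 0.268 ]
 [0.5134 0.5551 0.268 ]]
low edge [[0.5704 0.233  0.165 ]
 [0.3853 0.3478 0.165 ]] [[0.5645 0.2252 0.165 ]
 [0.3783 0.3382 0.165 ]]
front bot side [[0.5649 0.2269 0.    ]
 [0.3804 0.3392 0.    ]]
mouth side [[0.4585 0.3326 0.215 ]
 [0.5305 0.2837 0.215 ]
 [0.4976 0.4009 0.215 ]
 [0.5624 0.3617 0.215 ]]
mouth scene [[0.5524 0.3155 0.215 ]
 [0.4763 0.3632 0.215 ]
 [0.4717 0.3933 0.215 ]
 [0.5504 0.3417 0.215 ]]
rack side [[ 0.5353  0.0938  0.045 ]
 [ 0.6573  0.0604  0.045 ]
 [ 0.6384 -0.0127  0.045 ]
 [ 0.5195  0.0238  0.045 ]] bot [[ 0.5203  0.0241  0.    ]
 [ 0.6437 -0.0056  0.    ]]
rack scene [[0.6472 0.0007 0.045 ]
 [0.6624 0.075  0.045 ]
 [0.5403 0.1065 0.045 ]] bot [[ 0.643  -0.0024  0.    ]
 [ 0.6612  0.0735  0.    ]
 [ 0.5318  0.1036  0.    ]]
worn top [[0.568  0.0466 0.1258 0.0147]
 [0.5759 0.0796 0.1106 0.0064]]
newpad top scene [[ 0.4534 -0.1529  0.047 ]
 [ 0.4487 -0.1108  0.047 ]
 [ 0.5255 -0.0993  0.047 ]
 [ 0.535  -0.1432  0.047 ]] side [[ 0.4354 -0.1252  0.047 ]
 [ 0.4404 -0.169   0.047 ]
 [ 0.5276 -0.1516  0.047 ]
 [ 0.5186 -0.1114  0.047 ]]
newpad ears scene [[ 0.4313 -0.1297  0.036 ]
 [ 0.5379 -0.1252  0.036 ]] side [[ 0.4331 -0.139   0.036 ]
 [ 0.5362 -0.133   0.036 ]]
bracket towers scene [[ 0.5105 -0.4316  0.064 ]
 [ 0.473  -0.4138  0.064 ]
 [ 0.4801 -0.3943  0.064 ]
 [ 0.5183 -0.2746  0.064 ]
 [ 0.5566 -0.3068  0.064 ]]
base side bottom [[ 0.4838 -0.2767  0.012 ]
 [ 0.5197 -0.2824  0.012 ]
 [ 0.533  -0.4466  0.012 ]
 [ 0.4703 -0.4345  0.012 ]]
```

Emit:
drive_tool([
  [[0.3,0,1,0,0,0],[0.6,-0.3,1,0,0,0],[0.6,-1,1,0,0,0],[0.6,-1,1,0,0,0],[0.6,-1,0,0,0,0],[0.6,-1,0,0,0,0],[0.6,-1,0,0,0,0],[0.6,-1,0,0,0,0.5]],
], grip=0)

```text
time: 1.15
position: [0.3293, 0.4278, 0.5045]
tool_rot: [0.149, 0.989, -0.0, -0.0]
ft_force: [0.2, -0.5, 0.3]
grip_width: 0.087
```

Emit:
drive_tool([
  [[0.6,-1,0,0,0,0.5],[0.6,-1,0,0,0,0],[0.6,-1,0,0,0,0],[0.6,-1,0,0,0,0],[0.6,-1,0,0,0,0],[0.6,-1,0,0,0,0],[0.6,-1,0,0,0,0],[0.6,-1,0,0,0,0]],
])

```text
time: 2.15
position: [0.4493, 0.2279, 0.5045]
tool_rot: [0.124, 0.992, -0.0, -0.0]
ft_force: [-0.4, 0.4, 0.1]
grip_width: 0.0868
```

Run:
```python
from h import *
im,o=snap("wrist","w1.png");print(o)
```

```text
{'time': 2.15, 'q': array([ 0.2472,  0.2499,  1.5958,  0.    ,  1.2964, -1.0744]), 'joint_velocities': array([-0.4588,  0.017 , -0.0233, -0.0008,  0.0034, -0.4543]), 'joint_torque': array([  1.8009, -32.4417, -18.9066,  -0.0104,   0.1337,   0.3008]), 'position': array([0.4493, 0.2279, 0.5045]), 'tool_rot': array([ 0.1242,  0.9923, -0.0001, -0.0003]), 'ft_force': array([-0.4364,  0.4187,  0.0879]), 'moment': array([ 0.0339, -0.0225,  0.0178]), 'grip_width': 0.08680628234234664}
```

View pics/w1.png

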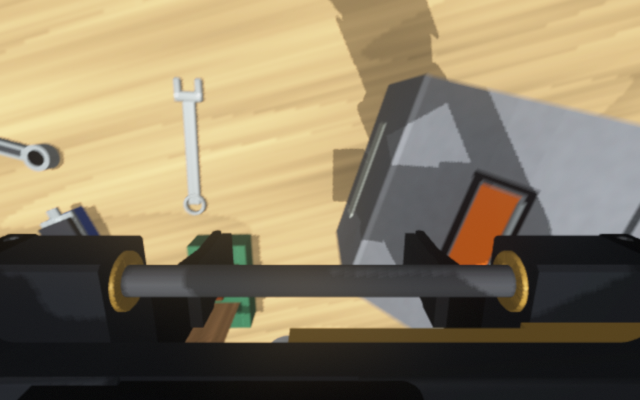

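Emit:
drive_tool([
  [[1,-0.2,0,0,0,0],[1,-0.2,0,0,0,0],[1,-0.2,0,0,0,0],[1,-0.2,0,0,0,0],[1,-0.2,0,0,0,0],[1,-0.2,0,0,0,0],[0,0,0,0,0,0],[0,0,0,0,0,0]],
])

```text
time: 3.2
position: [0.5983, 0.199, 0.5042]
tool_rot: [0.124, 0.992, -0.0, -0.001]
ft_force: [-0.7, -0.8, -0.9]
grip_width: 0.0872
```

Run:
```python
from h import *
im,o=snap("wrist","w2.png");print(o["position"],o["tool_rot"],o["joint_velocities"])
```

```text
[0.5983 0.199  0.5042] [ 0.1241  0.9923 -0.0001 -0.0011] [ 0.0054 -0.0124  0.0074 -0.0015 -0.0017  0.0006]
```

View pics/w2.png

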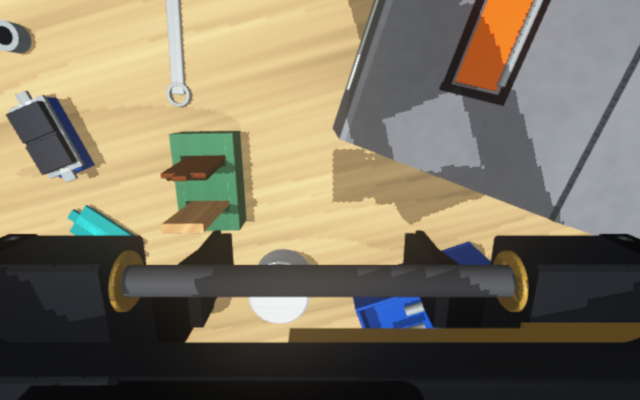

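Run:
```python
from h import *
im=cv2.imread("pics/w2.png")
cv2.imwrite("pics/w2a.png",cv2.resize(im[120:240,150:260],None,fx=5,fy=5,interpolation=cv2.INTER_CUBIC))
cv2.imwrite("pics/w2b.png",cv2.resize(im[85:195,0:110],None,fx=5,fy=5,interpolation=cv2.INTER_CUBIC))
cv2.imwrite("pics/w2c.png",cv2.resize(cv2.imread("pics/w1.png")[160:280,430:550],None,fx=5,fy=5,interpolation=cv2.INTER_CUBIC))
o=json.load(open("pics/w2.png.json"))
h=cv2.cvtColor(im,cv2.COLOR_BGR2HSV)
m=cv2.inRange(h,(60,70,40),(85,255,200));m[250:]=0
cs,_=cv2.findContours(m,cv2.RETR_EXTERNAL,cv2.CHAIN_APPROX_NONE)
c=max(cs,key=cv2.contourArea);hull=cv2.convexHull(c)
print(cv2.approxPolyDP(hull,2,True)[:,0].tolist())
```

```text
[[172, 134], [232, 134], [238, 229], [207, 229], [179, 209], [170, 141]]
```

View pics/w2a.png

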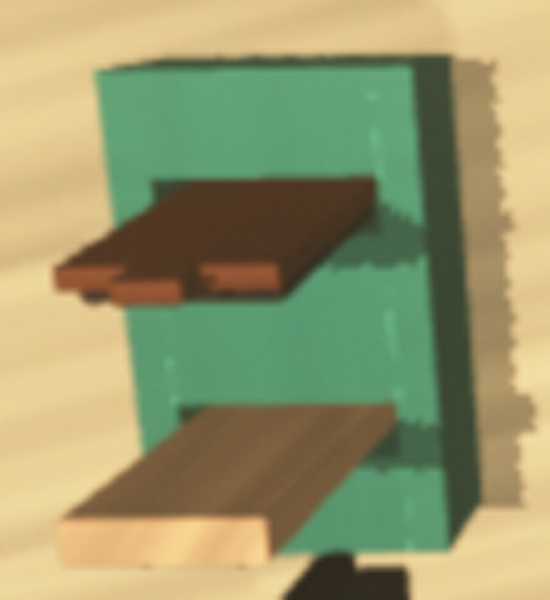

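View pics/w2b.png

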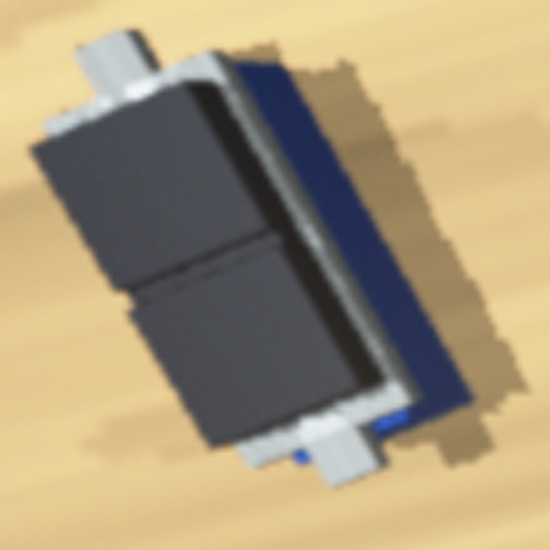

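View pics/w2c.png

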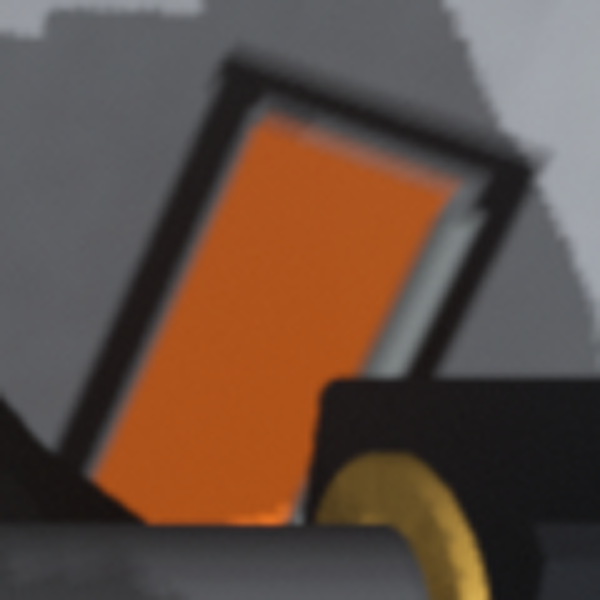

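Run:
```python
from h import *
o=json.load(open("pics/w2.png.json"))
f=lambda p:np.array(p)/5+[150,120]-.4
t=onz("wrist",f([(97,72),(413,66),(450,550)]),.045,o);print("rack top",t,np.linalg.norm(np.diff(t,axis=0),axis=1))
c=(t[0]+t[2])/2;ax=t[2]-t[1];ax/=np.linalg.norm(ax);print("centre",c,"xdir deg",np.degrees(np.arctan2(ax[1],ax[0])),"ydir",np.degrees(np.arctan2(*(t[0]-t[1])[1::-1])))
print("bays",c+ax*.03,c-ax*.03)
s=onz("wrist",f([(55,266),(280,263),(280,292),(57,290)]),.114,o);print("shoulder",s,s.mean(0))
e=onz("wrist",f([(110,285),(182,282),(182,300),(110,302)]),.126,o);print("ear",e,e.mean(0))
b=onz("wrist",f([(152,180),(375,178)]),.045,o);print("bay far edge",b)
g=lambda p:np.array(p)/5+[0,85]-.4
p=onz("wrist",g([(32,148),(188,85),(372,385),(212,447)]),.047,o);print("lining top",p,p.mean(0),np.linalg.norm(np.diff(p,axis=0),axis=1))
e=onz("wrist",g([(77,48),(130,30),(385,465),(335,487)]),.036,o);print("ears",e,e.mean(0));
```

```text
rack top [[0.5158 0.0263 0.045 ]
 [0.5339 0.1038 0.045 ]
 [0.6595 0.0736 0.045 ]] [0.0796 0.1291]
centre [0.5876 0.0499 0.045 ] xdir deg -13.519259873852189 ydir -103.16947834467078
bays [0.6168 0.0429 0.045 ] [0.5585 0.0569 0.045 ]
shoulder [[0.5547 0.0325 0.114 ]
 [0.5662 0.0803 0.114 ]
 [0.5723 0.0782 0.114 ]
 [0.5599 0.031  0.114 ]] [0.5633 0.0555 0.114 ]
ear [[0.5606 0.0483 0.126 ]
 [0.5637 0.0633 0.126 ]
 [0.5674 0.0619 0.126 ]
 [0.564  0.047  0.126 ]] [0.5639 0.0551 0.126 ]
bay far edge [[0.5449 0.0302 0.045 ]
 [0.5584 0.0856 0.045 ]]
lining top [[ 0.4437 -0.1593  0.047 ]
 [ 0.4394 -0.1152  0.047 ]
 [ 0.5187 -0.103   0.047 ]
 [ 0.5234 -0.1499  0.047 ]] [ 0.4813 -0.1318  0.047 ] [0.0443 0.0802 0.0471]
ears [[ 0.4222 -0.1464  0.036 ]
 [ 0.4216 -0.1316  0.036 ]
 [ 0.5391 -0.1168  0.036 ]
 [ 0.5413 -0.1322  0.036 ]] [ 0.4811 -0.1317  0.036 ]
```

Emit:
drive_tool([
  [[-0.25,-0.95,-0.6,0,0,0.15],[-0.25,-0.95,-0.8,0,0,0],[-0.25,-0.95,-0.8,0,0,0],[-0.25,-0.95,-0.8,0,0,0],[-0.25,-0.95,-0.8,0,0,0],[-0.25,-0.95,-0.8,0,0,0],[0,0,-0.8,0,0,0],[0,0,-0.6,0,0,0]],
])

```text
time: 4.25
position: [0.5607, 0.0565, 0.3544]
tool_rot: [0.116, 0.993, 0.0, -0.0]
ft_force: [-0.9, -0.9, -0.3]
grip_width: 0.0868
```

Emit:
drive_tool([
  [[0,0,0,0,0,0],[0,0,0,0,0,0]],
])

```text
time: 4.5
position: [0.5617, 0.0567, 0.3554]
tool_rot: [0.116, 0.993, 0.0, 0.001]
ft_force: [0.0, -0.5, -0.8]
grip_width: 0.0868
```

Run:
```python
from h import *
im,o=snap("wrist","w3.png");print(o["position"],o["tool_rot"],o["joint_velocities"])
snap("side","d3.png")
```

```text
[0.5617 0.0567 0.3554] [0.116  0.9932 0.     0.0006] [-0.0016 -0.0039 -0.0091 -0.0013 -0.0028  0.0015]
```

View pics/w3.png

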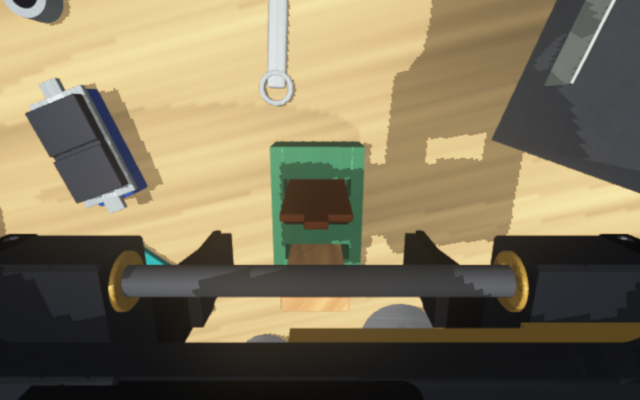

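View pics/d3.png

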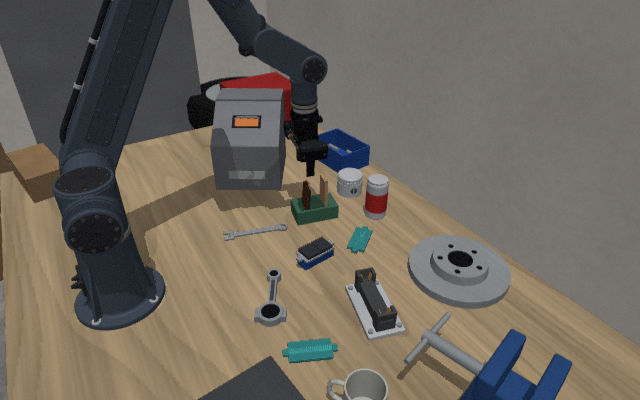

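Run:
```python
from h import *
im=cv2.imread("pics/w3.png")
a=cv2.resize(im[140:260,260:380],None,fx=5,fy=5,interpolation=cv2.INTER_CUBIC);cv2.imwrite("pics/w3a.png",a)
a=cv2.resize(im[70:220,15:165],None,fx=4,fy=4,interpolation=cv2.INTER_CUBIC);cv2.imwrite("pics/w3b.png",a)
```

```text
(no output)
```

View pics/w3a.png

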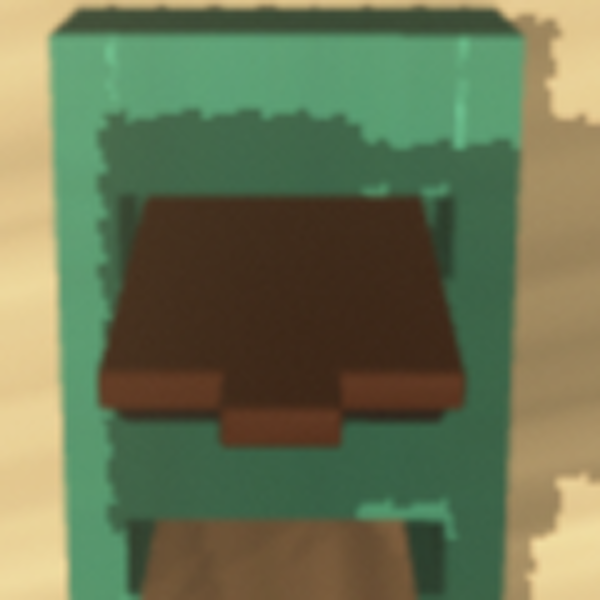

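View pics/w3b.png

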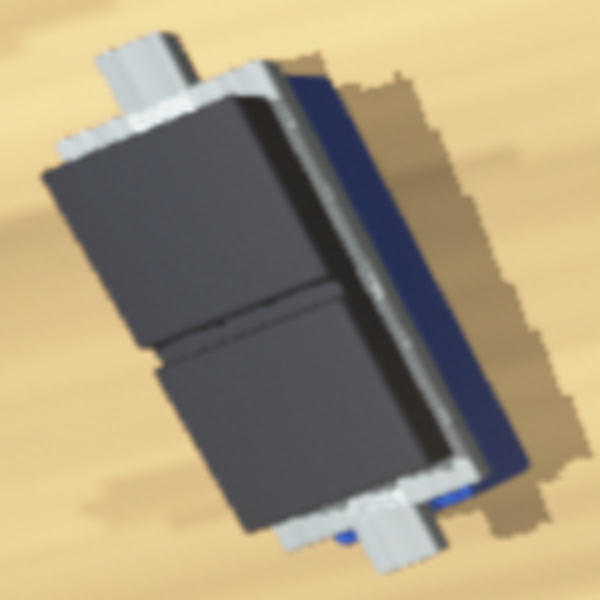

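Run:
```python
from h import *
o=json.load(open("pics/w3.png.json"))
f=lambda p:np.array(p)/5+[260,140]-.4
s=onz("wrist",f([(100,371),(465,371),(465,410),(100,410)]),.114,o);print(s,s.mean(0))
e=onz("wrist",f([(222,408),(342,408),(342,447),(222,447)]),.126,o);print(e,e.mean(0))
t=onz("wrist",f([(52,35),(523,35)]),.045,o);print(t,np.linalg.norm(t[0]-t[1]))
b=onz("wrist",f([(122,195),(455,195)]),.045,o);print("bay edge",b)
g=lambda p:np.array(p)/4+[15,70]-.4
p=onz("wrist",g([(42,175),(235,97),(455,458),(248,532)]),.047,o);print("lining top",p,p.mean(0),np.linalg.norm(np.diff(p,axis=0),axis=1))
e=onz("wrist",g([(97,58),(172,33),(448,548),(385,573)]),.036,o);print("ears",e,e.mean(0));v=e[2:].mean(0)-e[:2].mean(0);print(np.linalg.norm(v),np.degrees(np.arctan2(v[1],v[0])))
```

```text
[[0.5546 0.0317 0.114 ]
 [0.566  0.0796 0.114 ]
 [0.5714 0.0785 0.114 ]
 [0.56   0.0303 0.114 ]] [0.563 0.055 0.114]
[[0.5596 0.0479 0.126 ]
 [0.5631 0.0629 0.126 ]
 [0.5683 0.0617 0.126 ]
 [0.5648 0.0466 0.126 ]] [0.564  0.0548 0.126 ]
[[0.5155 0.0262 0.045 ]
 [0.5337 0.1031 0.045 ]] 0.07900652633239906
bay edge [[0.5447 0.0306 0.045 ]
 [0.5579 0.0863 0.045 ]]
lining top [[ 0.4436 -0.1599  0.047 ]
 [ 0.4385 -0.1155  0.047 ]
 [ 0.5182 -0.1002  0.047 ]
 [ 0.5234 -0.1502  0.047 ]] [ 0.4809 -0.1315  0.047 ] [0.0447 0.0812 0.0502]
ears [[ 0.4227 -0.1473  0.036 ]
 [ 0.4218 -0.1301  0.036 ]
 [ 0.5386 -0.1161  0.036 ]
 [ 0.5409 -0.1323  0.036 ]] [ 0.481  -0.1315  0.036 ]
0.11833387322833079 7.022804316624729
```

Emit:
drive_tool([
  [[0.12,-0.08,-0.9,0,0,0],[0,0,-1,0,0,0],[0,0,-1,0,0,0],[0,0,-0.85,0,0,0],[0,0,0,0,0,0],[0,0,0,0,0,0]],
])

```text
time: 5.35
position: [0.5651, 0.0543, 0.262]
tool_rot: [0.116, 0.993, -0.0, 0.001]
ft_force: [0.4, -0.2, -0.1]
grip_width: 0.0871
```

Emit:
drive_tool([
  [[0,0,0,0,0,0],[0,0,0,0,0,0],[0,0,0,0,0,0],[0,0,0,0,0,0]],
], grip=1, force=35)

```text
time: 5.85
position: [0.5645, 0.0543, 0.2612]
tool_rot: [0.116, 0.993, -0.0, 0.0]
ft_force: [0.7, 0.2, 0.4]
grip_width: 0.0545
```

Emit:
drive_tool([
  [[0,0,0,0,0,0],[0,0,0,0,0,0],[0,0,0.5,0,0,0],[0,0,1,0,0,0],[0,0,1,0,0,0],[-0.4,0.2,1,0,0,1],[-0.6,0.5,1,0,0,1],[-0.6,0.5,1,0,0,1]],
])

```text
time: 6.85
position: [0.5234, 0.0845, 0.3991]
tool_rot: [-0.042, 0.999, 0.0, -0.001]
ft_force: [-0.3, 0.7, -3.8]
grip_width: 0.0495
```

Emit:
drive_tool([
  [[-0.6,0.5,1,0,0,1],[-0.6,0.5,1,0,0,1],[-0.6,0.5,1,0,0,1],[-0.6,0.5,0,0,0,1],[-0.6,0.5,0,0,0,1],[-0.6,0.5,0,0,0,1],[-0.6,0.5,0,0,0,1],[-0.6,0.5,0,0,0,1]],
])

```text
time: 7.85
position: [0.4031, 0.1845, 0.4734]
tool_rot: [-0.445, 0.896, 0.0, -0.001]
ft_force: [0.2, -0.3, -4.6]
grip_width: 0.0492
```

Emit:
drive_tool([
  [[0,0.5,0,0,0,1],[0,0.5,0,0.83,-0.51,0],[0,0,0,0.83,-0.51,0],[0,0,0,0.83,-0.51,0],[0,0,0,0.83,-0.51,0],[0,0,0,0.83,-0.51,0],[0,0,0,0.83,-0.51,0],[0,0,0,0,0,0]],
])

```text
time: 8.85
position: [0.4037, 0.2148, 0.4782]
tool_rot: [-0.466, 0.834, 0.144, 0.259]
ft_force: [0.5, -0.5, -4.8]
grip_width: 0.0497
```

Emit:
drive_tool([
  [[0,0,0,0,0,0],[0,0,0,0,0,0]],
])

```text
time: 9.1
position: [0.4046, 0.2151, 0.4783]
tool_rot: [-0.466, 0.834, 0.144, 0.259]
ft_force: [0.9, -0.6, -5.1]
grip_width: 0.0494
```

Run:
```python
from h import *
im,o=snap("wrist","w4.png");print(o["position"],o["tool_rot"],o["joint_velocities"],o["q"],R.from_quat(o["tool_rot"]).as_matrix())
snap("side","d4.png")
```

```text
[0.4046 0.2151 0.4783] [-0.4658  0.8338  0.1436  0.2593] [-0.      0.0024 -0.004   0.0075 -0.0042  0.0031] [ 0.1192  0.1425  1.8889  0.6502  0.8187 -2.8541] [[-0.4316 -0.8512  0.2986]
 [-0.7023  0.5248  0.481 ]
 [-0.5661 -0.0022 -0.8243]]
```

View pics/w4.png

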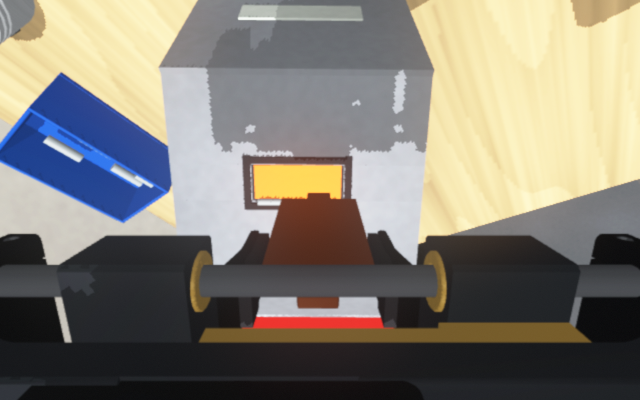

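View pics/d4.png

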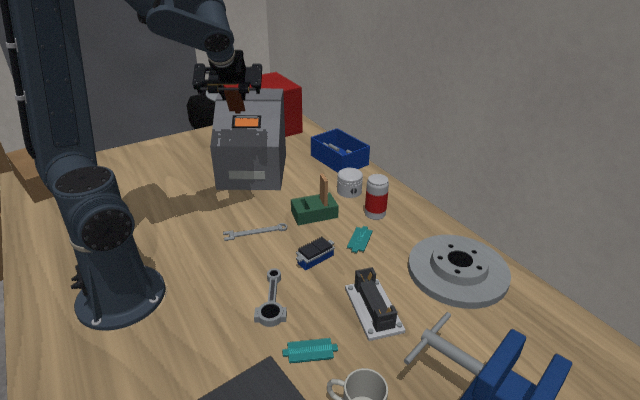

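Run:
```python
from h import *
im=cv2.imread("pics/w4.png")
cv2.imwrite("pics/w4a.png",cv2.resize(im[140:230,230:370],None,fx=5.5,fy=5.5,interpolation=cv2.INTER_CUBIC))
```

View pics/w4a.png

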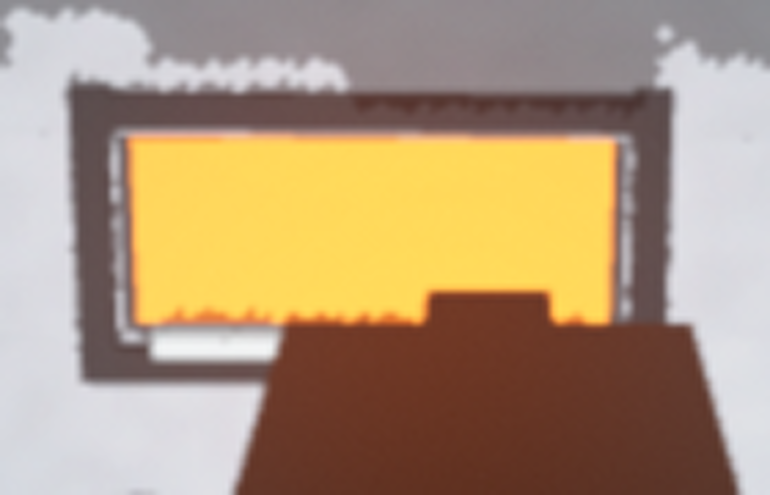

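Emit:
drive_tool([
  [[0,0,0,0.36,0.58,-1],[0,0,0,0.36,0.58,-1],[0,0,0,0.36,0.58,-1],[0,0,0,0.36,0.58,-1],[0,0,0,0.36,0.58,-1],[0,0,0,0.36,0.58,-1],[0,0,0,0.36,0.58,-1],[0,0,0,0.36,0.58,-1]],
])

```text
time: 10.2
position: [0.4047, 0.2152, 0.4784]
tool_rot: [0.001, 0.955, 0.25, 0.157]
ft_force: [1.7, -0.5, -4.7]
grip_width: 0.0497
```

Run:
```python
from h import *
o=robot.get_obs();print(o["position"],o["q"],R.from_quat(o["tool_rot"]).as_matrix())
```

```text
[0.4047 0.2152 0.4784] [ 0.1203  0.1423  1.8884  0.6459  0.8156 -1.8307] [[-0.9505 -0.0775  0.3009]
 [ 0.0799  0.8748  0.4778]
 [-0.3003  0.4782 -0.8253]]
```

Emit:
drive_tool([
  [[0,0,0,0.36,0.58,-1],[0,0,0,0.36,0.58,-1],[0,0,0,0.36,0.58,-1],[0,0,0,0.36,0.58,-1],[0,0,0,0.36,0.58,-1],[0,0,0,0.36,0.58,-1],[0,0,0,0.36,0.58,-1],[0,0,0,0.36,0.58,-1]],
])

```text
time: 11.2
position: [0.4047, 0.2152, 0.4784]
tool_rot: [0.465, 0.835, 0.293, 0.016]
ft_force: [-0.2, -0.3, -5.3]
grip_width: 0.0492
```

Emit:
drive_tool([
  [[0,0,0,0.36,0.58,-1],[0,0,0,0.36,0.58,-1],[0,0,0,0.36,0.58,-1],[0,0,0,0.36,0.58,-1],[0,0,0,0.36,0.58,-1],[0,0,0,0.36,0.58,-1],[0,0,0,0.36,0.58,-1],[0,0,0,0.36,0.58,-1]],
])

```text
time: 12.2
position: [0.4047, 0.2152, 0.4784]
tool_rot: [0.812, 0.505, 0.262, -0.13]
ft_force: [-0.0, -0.4, -4.2]
grip_width: 0.0496
```

Run:
```python
from h import *
o=robot.get_obs();print(o["time"],o["position"],o["q"],R.from_quat(o["tool_rot"]).as_matrix())
o=json.load(open("pics/w4.png.json"))
le=onz("wrist",[[162,67],[433,69]],.165,o);print("low edge",le,np.linalg.norm(le[0]-le[1]))
v=le[0]-le[1]; a=np.arctan2(v[1],v[0]);print("by ang",np.degrees(a))
bl=np.degrees(a)
for ang in (np.degrees(a)+90,np.degrees(a)-90):print(ang)
f=lambda p:np.array(p)/5.5+[230,140]-.4
uv=f([(113,130),(632,135),(120,345),(70,90),(672,90),(83,380)])
bx=np.array([v[1],-v[0],0])/np.linalg.norm(v); 
if bx[0]<0:bx=-bx
by=np.cross([0,0,1],bx);n=-np.sin(np.radians(35))*bx+np.cos(np.radians(35))*np.array([0,0,1]);ux=np.cos(np.radians(35))*bx+np.sin(np.radians(35))*np.array([0,0,1])
mid=le.mean(0)+bx*.077+[0,0,.215-.165];print("mouth by low edge",mid, "edge plane z check: lid at 77mm",.165+.077*np.tan(np.radians(35)))
c0,d=ray("wrist",uv,o)
P=c0+d*(((mid-c0)@n)/(d@n))[:,None]
print("P in mouth frame",np.c_[(P-mid)@ux,(P-mid)@by]); print(P,bx,n)
```

```text
12.2 [0.4047 0.2152 0.4784] [0.1208 0.1431 1.8861 0.6385 0.8225 0.2041] [[ 0.3524  0.8883  0.2946]
 [ 0.7521 -0.4561  0.4757]
 [ 0.5569  0.0539 -0.8288]]
low edge [[0.5608 0.2293 0.165 ]
 [0.3778 0.3437 0.165 ]] 0.2157923025045681
by ang -32.01833669226016
57.98166330773984
-122.01833669226016
mouth by low edge [0.5102 0.3518 0.215 ] edge plane z check: lid at 77mm 0.21891598044214766
P in mouth frame [[-0.0146 -0.0418]
 [-0.0143  0.0396]
 [ 0.0204 -0.0422]
 [-0.0208 -0.0482]
 [-0.0214  0.0456]
 [ 0.0263 -0.0484]]
[[0.5392 0.3195 0.2066]
 [0.4704 0.3629 0.2068]
 [0.5548 0.3436 0.2267]
 [0.542  0.3118 0.2031]
 [0.4621 0.3611 0.2027]
 [0.5626 0.3444 0.2301]] [ 0.5302  0.8479 -0.    ] [-0.3041 -0.4863  0.8192]
```

```bash
cat > ins.py <<'E'
from h import *
m=np.array([.5112,.3512,.215]);bx=np.array([.5302,.8479,0]);by=np.cross([0,0,1],bx)
s,c=np.sin(np.radians(35)),np.cos(np.radians(35))
n=-s*bx+c*np.array([0,0,1]);ux=c*bx+s*np.array([0,0,1])
Rt=np.c_[ux,-by,-n]
def rep(depth):
    o=robot.get_obs();Rc=R.from_quat(o["tool_rot"])
    rv=(R.from_matrix(Rt)*Rc.inv()).as_rotvec()
    t=m+n*(.255-depth)
    print("t",o["time"],"d units",(t-o["position"])/.025,"rot units",np.degrees(rv)/6,"F",o["ft_force"],"w",o["grip_width"])
    g=o["position"]+Rc.as_matrix()[:,2]*.255-m
    print("pad end in mouth frame x,y,z mm",1e3*np.array([g@ux,g@by,g@n]),"q",o["q"])
if __name__=="__main__":
    import sys;rep(float(sys.argv[1]))
E
python3 ins.py -0.05
```

```text
t 12.2 d units [ 0.5483 -0.4918 -0.5417] rot units [ 0.4141  0.3575 -0.8013] F [-0.0428 -0.3515 -4.1547] w 0.04958718798904147
pad end in mouth frame x,y,z mm [ 6.0029 18.7642 59.3212] q [0.1208 0.1431 1.8861 0.6385 0.8225 0.2041]
```

Emit:
drive_tool([
  [[0.55,-0.5,-0.54,0.41,0.36,-0.8],[0,0,0,0,0,0],[0,0,0,0,0,0],[0,0,0,0,0,0]],
])

```text
time: 12.7
position: [0.4182, 0.2029, 0.4654]
tool_rot: [0.833, 0.464, 0.264, -0.145]
ft_force: [0.4, 0.4, -4.4]
grip_width: 0.0495
```

Run:
```python
from ins import *
rep(-.05)
im,o=snap("wrist","w5.png");snap("side","d5.png")
im=cv2.imread("pics/d5.png");cv2.imwrite("pics/d5a.png",cv2.resize(im[50:200,160:320],None,fx=4,fy=4,interpolation=cv2.INTER_CUBIC))
```

```text
t 12.7 d units [ 0.0109 -0.0022 -0.0206] rot units [ 0.0116  0.0259 -0.0383] F [ 0.3659  0.414  -4.3941] w 0.049547790818958215
pad end in mouth frame x,y,z mm [ 0.314   0.2327 50.48  ] q [0.0827 0.1732 1.8948 0.691  0.8058 0.2144]
```

View pics/w5.png

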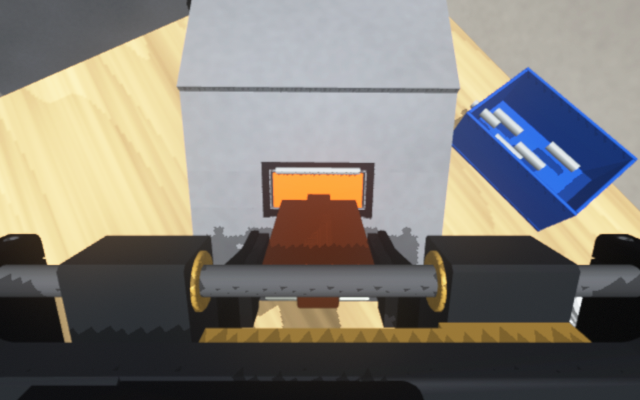

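View pics/d5a.png

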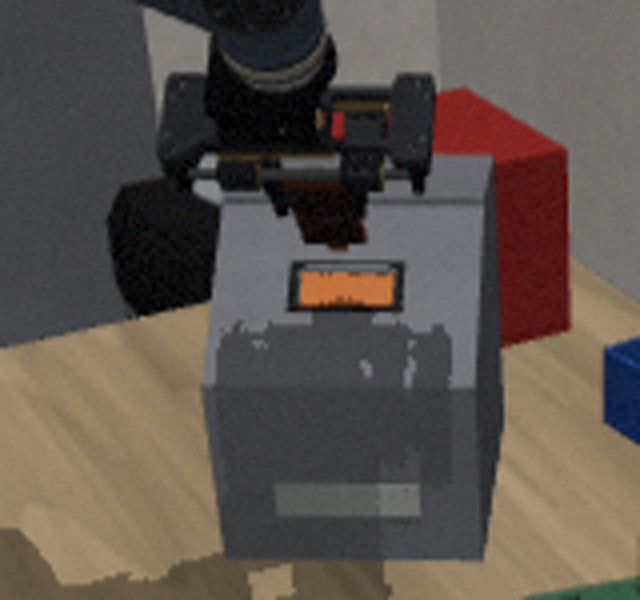

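Run:
```python
from ins import *
o=json.load(open("pics/w5.png.json"))
im=cv2.imread("pics/w5.png");cv2.imwrite("pics/w5a.png",cv2.resize(im[150:270,250:390],None,fx=5,fy=5,interpolation=cv2.INTER_CUBIC))
uv=np.array([[262,163],[374,163],[264,217],[372,217],[183,90],[457,90]])
c0,d=ray("wrist",uv,o);P=c0+d*(((m-c0)@n)/(d@n))[:,None]
print(1e3*np.c_[(P-m)@ux,(P-m)@by])
```

```text
[[  24.058    47.8647]
 [  24.5532  -45.7424]
 [ -23.4312   47.8964]
 [ -22.933   -46.2821]
 [  81.9951  108.2001]
 [  83.1422 -108.6201]]
```

View pics/w5a.png

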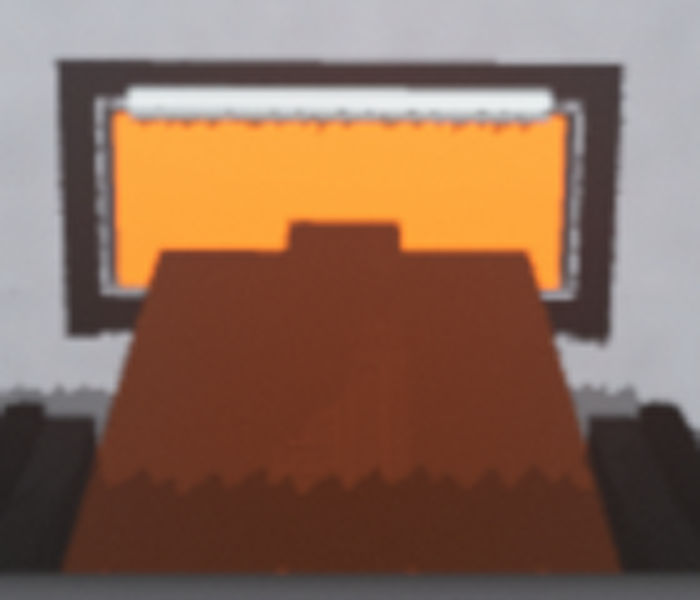

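Emit:
drive_tool([
  [[0.28,0.45,-0.76,0,0,0],[0.28,0.45,-0.76,0,0,0],[0.14,0.23,-0.38,0,0,0],[0.14,0.23,-0.38,0,0,0],[0.14,0.22,-0.38,0,0,0],[0,0,0,0,0,0]],
])

```text
time: 13.55
position: [0.4428, 0.2423, 0.3975]
tool_rot: [0.834, 0.464, 0.262, -0.145]
ft_force: [-0.7, -0.5, -6.5]
grip_width: 0.0495
```

```bash
python3 ins.py 0.066
```

```text
t 13.55 d units [ 0.4353  0.6777 -1.1058] rot units [ 0.0173  0.0003 -0.0323] F [-0.6925 -0.5159 -6.4761] w 0.049544161766235675
pad end in mouth frame x,y,z mm [ -1.027    0.5312 -31.8047] q [0.1705 0.3335 1.9013 0.8048 0.635  0.1278]
```

Emit:
drive_tool([
  [[0.15,0.23,-0.37,0,0,0],[0.15,0.23,-0.37,0,0,0],[0.14,0.22,-0.37,0,0,0],[0,0,0,0,0,0],[0,0,0,0,0,0]],
])

```text
time: 14.18
position: [0.4539, 0.2592, 0.3704]
tool_rot: [0.833, 0.464, 0.263, -0.145]
ft_force: [-1.2, -1.1, -6.6]
grip_width: 0.0494
```

Run:
```python
from ins import *
rep(.066)
snap("side","d6.png");im=cv2.imread("pics/d6.png");cv2.imwrite("pics/d6a.png",cv2.resize(im[50:200,160:320],None,fx=4,fy=4,interpolation=cv2.INTER_CUBIC))
```

```text
t 14.175 d units [-0.0065  0.003  -0.0242] rot units [ 0.0117  0.012  -0.0295] F [-1.1677 -1.142  -6.6422] w 0.04940236192279533
pad end in mouth frame x,y,z mm [  0.27    -0.0851 -65.5163] q [0.2035 0.4004 1.8913 0.8639 0.5771 0.0821]
```

View pics/d6a.png

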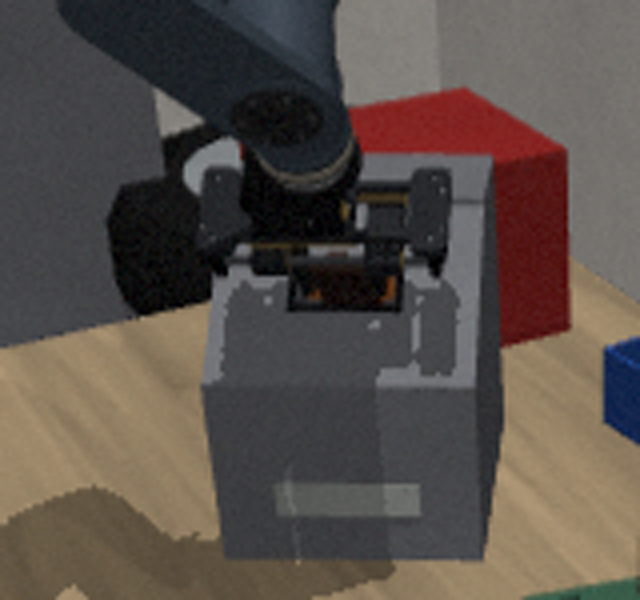

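Pad is in the mouth, 66 mm deep. Release.

Emit:
drive_tool([
  [[0,0,0,0,0,0],[0,0,0,0,0,0],[0,0,0,0,0,0],[0,0,0,0,0,0],[0,0,0,0,0,0]],
], grip=0.3)

```text
time: 14.85
position: [0.4541, 0.2592, 0.371]
tool_rot: [0.833, 0.464, 0.264, -0.145]
ft_force: [-0.0, 0.4, -0.0]
grip_width: 0.0612
```

Emit:
drive_tool([
  [[-0.25,-0.4,0.67,0,0,0],[-0.3,-0.49,0.82,0,0,0],[-0.3,-0.49,0.82,0,0,0],[-0.3,-0.49,0.82,0,0,0],[0,0,0,0,0,0]],
])

```text
time: 15.48
position: [0.4252, 0.212, 0.4503]
tool_rot: [0.833, 0.463, 0.265, -0.144]
ft_force: [0.6, 0.4, 0.0]
grip_width: 0.0612
```

Run:
```python
from ins import *
rep(-.05)
im,o=snap("wrist","w7.png")
snap("side","d7.png");im=cv2.imread("pics/d7.png");cv2.imwrite("pics/d7a.png",cv2.resize(im[50:200,160:320],None,fx=4,fy=4,interpolation=cv2.INTER_CUBIC))
```

```text
t 15.475 d units [-0.2718 -0.3669  0.5802] rot units [ 0.006   0.0544 -0.0167] F [0.6208 0.4092 0.0048] w 0.061189606143061695
pad end in mouth frame x,y,z mm [ 1.6362 -1.7181 31.5953] q [0.1042 0.2099 1.897  0.7145 0.7606 0.1981]
```

View pics/w7.png

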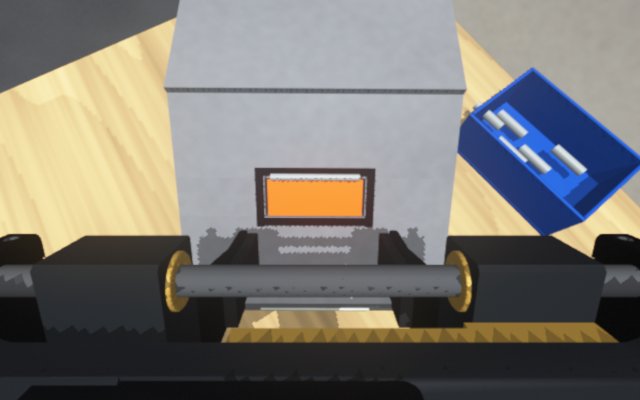

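View pics/d7a.png

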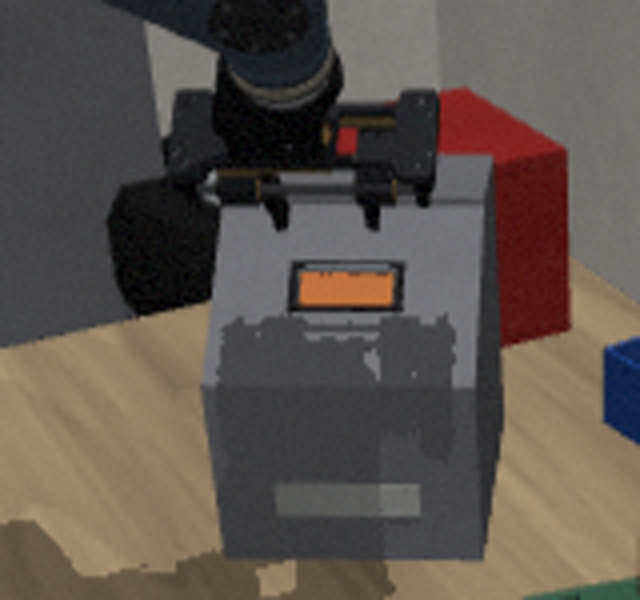

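Emit:
drive_tool([
  [[0,-0.8,0.5,-0.83,0.51,0],[0,-1,0,-0.83,0.51,0],[0,-1,0,-0.83,0.51,0],[0,-1,0,-0.83,0.51,0],[0,-1,0,-0.83,0.51,0],[0,-1,0,-0.83,0.51,0],[0,-1,0,0,0,-1],[0,-1,0,0,0,-1]],
], grip=0)

```text
time: 16.58
position: [0.4256, 0.0171, 0.4602]
tool_rot: [0.92, 0.392, -0.0, 0.001]
ft_force: [-0.2, -0.4, 0.2]
grip_width: 0.0874
```

Emit:
drive_tool([
  [[0,-1,0,0,0,-1],[0,-1,0,0,0,-1],[0,-1,0,0,0,-1],[0,-1,0,0,0,-1],[0,-1,0,0,0,-1],[0,-1,0,0,0,-1],[0,-1,0,0,0,-0.5],[0,-1,0,0,0,0]],
])

```text
time: 17.58
position: [0.4257, -0.1832, 0.4601]
tool_rot: [0.998, 0.064, -0.001, 0.001]
ft_force: [0.8, 0.2, 0.8]
grip_width: 0.087
```

Emit:
drive_tool([
  [[-0.3,-1,0,0,0,0],[-0.3,-0.5,0,0,0,0],[0,0,0,0,0,0],[0,0,0,0,0,0]],
])

```text
time: 18.08
position: [0.4103, -0.2194, 0.4612]
tool_rot: [0.998, 0.064, -0.0, 0.002]
ft_force: [-0.6, -0.9, 0.2]
grip_width: 0.0871
```

Run:
```python
from h import *
im,o=snap("wrist","w8.png");print(o["position"],o["q"],R.from_quat(o["tool_rot"]).as_matrix())
```

```text
[ 0.4103 -0.2194  0.4612] [-0.7311  0.2374  1.7449 -0.0037  1.1573  0.7138] [[ 0.9919  0.127  -0.0008]
 [ 0.127  -0.9919 -0.0038]
 [-0.0012  0.0037 -1.    ]]
```

View pics/w8.png

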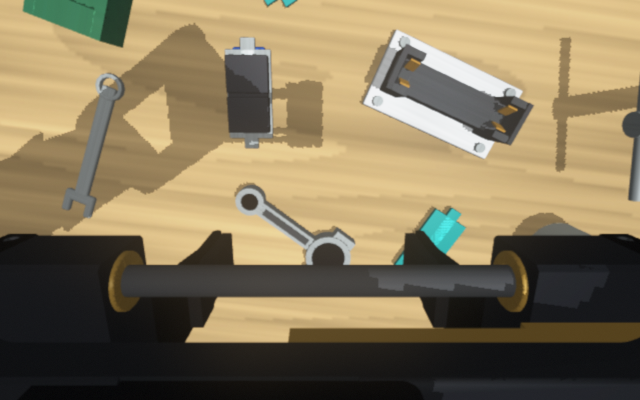

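Run:
```python
from h import *
im=cv2.imread("pics/w8.png")
cv2.imwrite("pics/w8a.png",cv2.resize(im[30:155,210:290],None,fx=4.8,fy=4.8,interpolation=cv2.INTER_CUBIC))
cv2.imwrite("pics/w8b.png",cv2.resize(im[20:170,350:545],None,fx=4,fy=4,interpolation=cv2.INTER_CUBIC))
```

```text
(no output)
```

View pics/w8a.png

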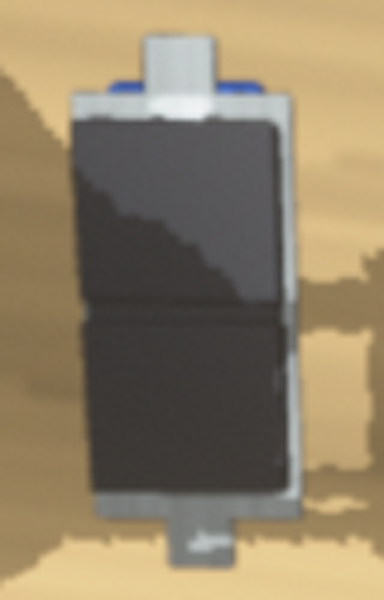

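View pics/w8b.png

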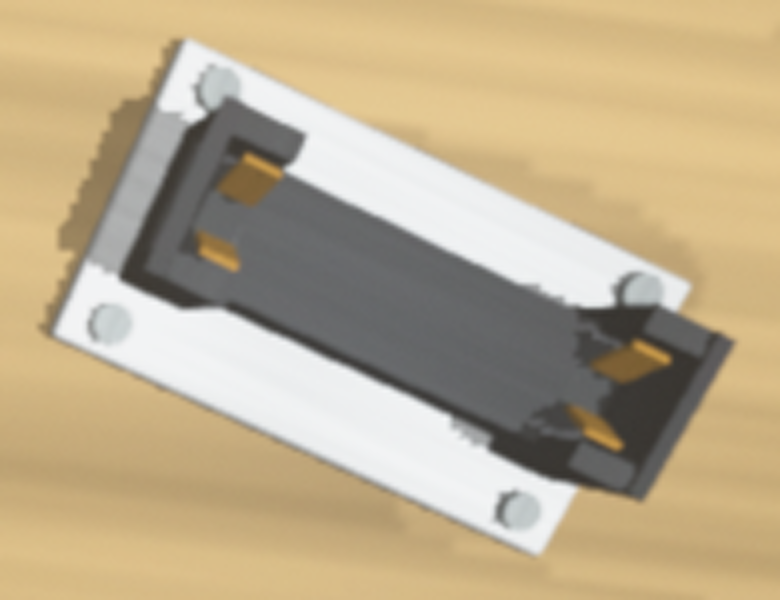

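Run:
```python
from h import *
o=json.load(open("pics/w8.png.json"))
f=lambda p:np.array(p)/4.8+[210,30]-.4
L=lambda a,b:np.linalg.norm(a-b)
A=lambda v:np.degrees(np.arctan2(v[1],v[0]))
e=onz("wrist",f([(145,35),(216,35),(172,567),(233,567)]),.036,o);v=e[:2].mean(0)-e[2:].mean(0)
print("ears",e.mean(0),L(e[0],e[1]),L(e[2],e[3]),np.linalg.norm(v),A(v))
p=onz("wrist",f([(70,95),(292,95),(302,517),(97,517)]),.036,o);print("plate",p.mean(0),L(p[0],p[1]),L(p[1],p[2]),A(p[1]-p[2]))
g=lambda p:np.array(p)/4+[350,20]-.4
b=onz("wrist",g([(185,40),(690,287),(540,555),(53,333)]),.012,o);print("base",b.mean(0),L(b[0],b[1]),L(b[1],b[2]),L(b[2],b[3]),A(b[0]-b[1]),A(b[3]-b[2]),A(b[1]-b[2]))
t=onz("wrist",g([(228,98),(147,270),(733,342),(640,498)]),.064,o);v=t[:2].mean(0)-t[2:].mean(0);print("tow",t,t.mean(0),L(t[0],t[1]),L(t[2],t[3]),np.linalg.norm(v),A(v))
d=onz("wrist",g([(285,175),(575,290),(520,430),(235,305)]),.04,o);print("bed",d,L(d[0],d[3]),L(d[1],d[2]),A(d[0]-d[1]),A(d[3]-d[2]),d.mean(0))
s=onz("wrist",g([(110,323),(217,87),(643,292),(518,511)]),.015,o);print("screws",s.mean(0))
```

```text
ears [ 0.4808 -0.1344  0.036 ] 0.01594861099478923 0.01486361434219893 0.11922826858687018 6.7869342510969615
plate [ 0.4806 -0.1341  0.036 ] 0.05031035839185861 0.09468722391164733 6.694230084535933
base [ 0.5073 -0.3586  0.012 ] 0.16863425614698652 0.08736680311755365 0.16887168393265847 73.83562863442914 73.92464461422965 -15.947550150510423
tow [[ 0.5499 -0.2933  0.064 ]
 [ 0.5064 -0.2804  0.064 ]
 [ 0.5083 -0.4376  0.064 ]
 [ 0.4653 -0.4244  0.064 ]] [ 0.5075 -0.3589  0.064 ] 0.04530216468890043 0.04505915943249447 0.14993164229830977 73.99451002366226
bed [[ 0.5372 -0.3178  0.04  ]
 [ 0.5181 -0.4042  0.04  ]
 [ 0.4787 -0.3986  0.04  ]
 [ 0.502  -0.311   0.04  ]] 0.03581669221878905 0.039725508754272096 77.52064482492067 75.11495744857604 [ 0.509  -0.3579  0.04  ]
screws [ 0.508  -0.3585  0.015 ]
```

Emit:
drive_tool([
  [[0.7,0.86,-0.85,0,0,-0.08],[0.7,0.86,-0.85,0,0,0],[0.7,0.86,-0.85,0,0,0],[0.72,0.86,-0.85,0,0,0],[0,0,-0.9,0,0,0],[0,0,-0.9,0,0,0],[0,0,-0.8,0,0,0],[0,0,-0.5,0,0,0]],
])

```text
time: 19.12
position: [0.4808, -0.1333, 0.2983]
tool_rot: [0.998, 0.06, -0.001, 0.002]
ft_force: [0.3, -0.6, -0.2]
grip_width: 0.087
```

Emit:
drive_tool([
  [[0,0,0,0,0,0],[0,0,0,0,0,0]],
])

```text
time: 19.38
position: [0.4811, -0.1341, 0.2996]
tool_rot: [0.998, 0.059, 0.0, 0.003]
ft_force: [-0.1, -0.2, 0.2]
grip_width: 0.0869
```

Run:
```python
from h import *
im,o=snap("wrist","w9.png");print(o["position"],o["q"],R.from_quat(o["tool_rot"]).as_matrix())
im=cv2.imread("pics/w9.png")
cv2.imwrite("pics/w9a.png",cv2.resize(im[90:280,240:400],None,fx=3.1,fy=3.1,interpolation=cv2.INTER_CUBIC))
```

```text
[ 0.4811 -0.1341  0.2996] [-0.4948  0.5252  1.8435 -0.0065  0.7695  0.9618] [[ 0.9929  0.1185  0.0008]
 [ 0.1185 -0.9929 -0.0056]
 [ 0.0002  0.0056 -1.    ]]
```

View pics/w9a.png

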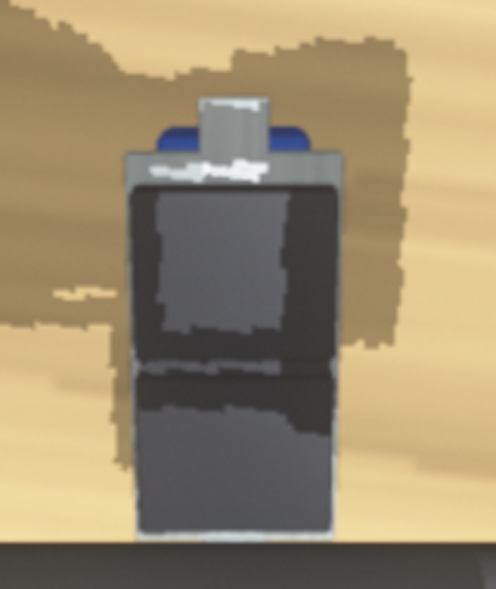

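View pics/w9.png

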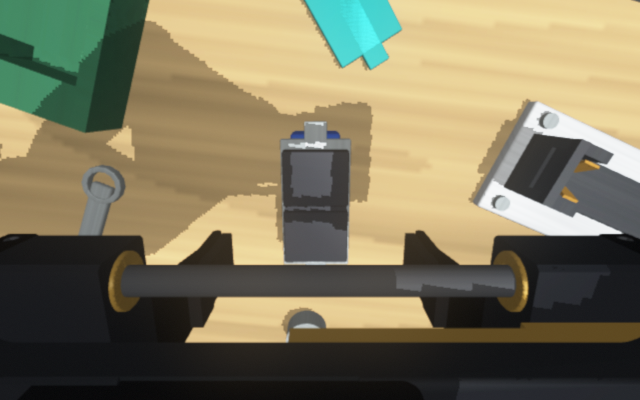

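Run:
```python
from h import *
o=json.load(open("pics/w9.png.json"))
f=lambda p:np.array(p)/3.1+[240,90]-.35
A=lambda v:np.degrees(np.arctan2(v[1],v[0]))
e=onz("wrist",f([(199,98),(270,98),(125,154),(343,154)]),.036,o);print(e)
l=onz("wrist",f([(131,186),(337,186),(334,532),(137,532)]),.047,o);print(l,l.mean(0),A(l[0]-l[3]),A(l[1]-l[2]))
d=np.array([np.cos(np.radians(6.8)),np.sin(np.radians(6.8)),0])
print("centre by ear",e[:2].mean(0)-.06*d,"by shoulder",e[2:].mean(0)-.048*d)
```

```text
[[ 0.5393 -0.1188  0.036 ]
 [ 0.5411 -0.1345  0.036 ]
 [ 0.525  -0.1035  0.036 ]
 [ 0.5308 -0.1524  0.036 ]]
[[ 0.5195 -0.1064  0.047 ]
 [ 0.5248 -0.1509  0.047 ]
 [ 0.4435 -0.1618  0.047 ]
 [ 0.438  -0.1153  0.047 ]] [ 0.4814 -0.1336  0.047 ] 6.246642073106203 7.660067565916182
centre by ear [ 0.4806 -0.1337  0.036 ] by shoulder [ 0.4803 -0.1336  0.036 ]
```

Emit:
drive_tool([
  [[0,0,-0.9,0,0,0],[0,0,-1,0,0,0],[0,0,-1,0,0,0],[0,0,-0.7,0,0,0],[0,0,-0.4,0,0,0],[0,0,0,0,0,0],[0,0,0,0,0,0]],
])

```text
time: 20.3
position: [0.481, -0.1343, 0.1997]
tool_rot: [0.998, 0.059, 0.0, 0.003]
ft_force: [-0.2, 0.1, -1.2]
grip_width: 0.0873
```

Emit:
drive_tool([
  [[0,0,0,0,0,0],[0,0,0,0,0,0],[0,0,0,0,0,0],[0,0,0,0,0,0],[0,0,0,0,0,0],[0,0,0,0,0,0]],
], grip=1, force=45)

```text
time: 21.05
position: [0.4806, -0.1339, 0.199]
tool_rot: [0.998, 0.059, -0.001, 0.002]
ft_force: [0.6, 0.7, 1.6]
grip_width: 0.0492
```

Run:
```python
from h import *
o=robot.get_obs();print(o["position"],o["q"],o["ft_force"],R.from_quat(o["tool_rot"]).as_matrix())
```

```text
[ 0.4806 -0.1339  0.199 ] [-0.495   0.7162  1.8934 -0.0087  0.5305  0.9649] [0.5533 0.6569 1.6206] [[ 0.993   0.1182 -0.0008]
 [ 0.1182 -0.993  -0.0046]
 [-0.0013  0.0045 -1.    ]]
```

Emit:
drive_tool([
  [[0,0,0.6,0,0,0],[0,0,1,0,0,0],[0.1,-0.6,1,0,0,0.9],[0.1,-0.9,1,0,0,0.9],[0.1,-0.9,0.44,0,0,0.9],[0.1,-0.9,0,0,0,0.9],[0.1,-0.9,0,0,0,0.9],[0.1,-0.9,0,0,0,0.9]],
])

```text
time: 22.05
position: [0.4953, -0.2621, 0.3004]
tool_rot: [0.942, 0.337, 0.0, 0.002]
ft_force: [0.3, -0.4, -4.6]
grip_width: 0.0492
```

Emit:
drive_tool([
  [[0.1,-0.9,0,0,0,0.9],[0.1,-0.9,0,0,0,0.9],[0.1,-0.9,0,0,0,0.9],[0.1,-0.9,0,0,0,0.9],[0.08,-0.29,0,0,0,0.9],[0,0,0,0,0,1.3],[0,0,0,0,0,0],[0,0,0,0,0,0]],
])

```text
drive_tool: Invalid argument: plan='[[[0.1,-0.9,0,0,0,0.9],[0.1,-0.9,0,0,0,0.9],[0.1,-0.9,0,0,0,0.9],[0.1,-0.9,0,0,0,0.9],[0.08,-0.29,0,0,0,0.9],[0,0,0,0,0,1.3],[0,0,0,0,0,0],[0,0,0,0,0,0]]]' does not match type={"type": "array", "items": {"type": "array", "items": {"type": "array", "items": {"type": "number", "minimum": -1, "maximum": 1}}}}
```

Run:
```python
from h import *
o=robot.get_obs();print(o["position"],o["q"],o["ft_force"],R.from_quat(o["tool_rot"]).as_matrix())
```

```text
[ 0.4953 -0.2621  0.3004] [-0.6856  0.5847  1.6914 -0.0027  0.8615  0.1998] [ 0.2761 -0.3962 -4.5541] [[ 0.773   0.6343  0.0017]
 [ 0.6343 -0.773  -0.0041]
 [-0.0013  0.0043 -1.    ]]
```

Emit:
drive_tool([
  [[0.1,-0.8,0,0,0,0.97],[0.1,-0.8,0,0,0,0.97],[0.1,-0.8,0,0,0,0.97],[0.1,-0.8,0,0,0,0.97],[0.08,-0.66,0,0,0,0.97],[0,0,0,0,0,0.95],[0,0,0,0,0,0],[0,0,0,0,0,0]],
])

```text
time: 23.05
position: [0.5075, -0.3576, 0.3]
tool_rot: [0.799, 0.601, 0.001, 0.002]
ft_force: [-0.5, 0.1, -3.1]
grip_width: 0.0494
```

Run:
```python
from h import *
im,o=snap("wrist","w10.png");print(o["time"],o["position"],o["q"],o["ft_force"],R.from_quat(o["tool_rot"]).as_matrix())
```

```text
23.05 [ 0.5075 -0.3576  0.3   ] [-0.794   0.6502  1.5347  0.0018  0.9529 -0.5145] [-0.5198  0.0596 -3.1184] [[ 0.2768  0.9609  0.0037]
 [ 0.9609 -0.2768 -0.0017]
 [-0.0006  0.004  -1.    ]]
```

View pics/w10.png

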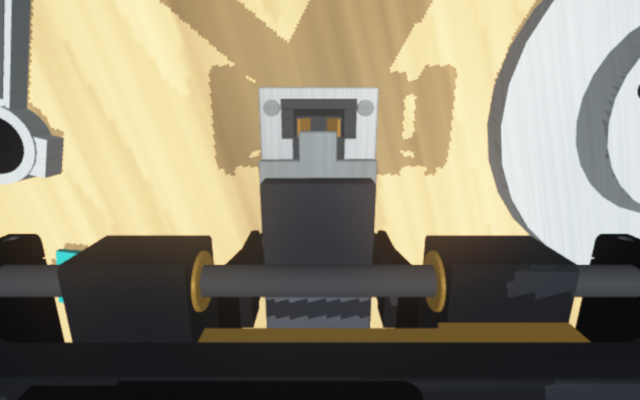

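Run:
```python
from h import *
im=cv2.imread("pics/w10.png")
cv2.imwrite("pics/w10a.png",cv2.resize(im[75:195,245:395],None,fx=5,fy=5,interpolation=cv2.INTER_CUBIC))
```

```text
(no output)
```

View pics/w10a.png

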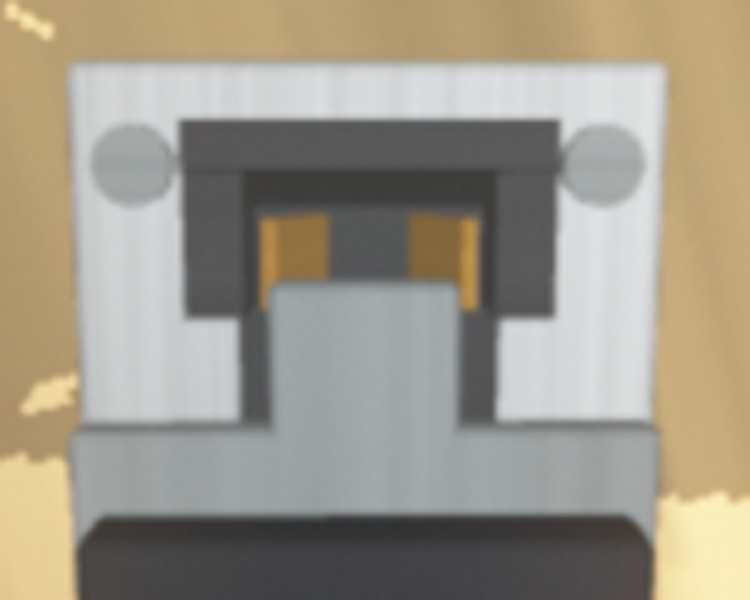

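Run:
```python
from h import *
o=json.load(open("pics/w10.png.json"))
f=lambda p:np.array(p)/5+[245,75]-.4
z=o["position"][2]
T=R.from_quat(o["tool_rot"]).as_matrix()
yh=np.array([np.cos(np.radians(74)),np.sin(np.radians(74)),0]);xh=np.array([yh[1],-yh[0],0])
p0=np.array(o["position"])
def show(n,uv,zz):
    P=onz("wrist",f(uv),zz,o)-p0; print(n,"along y:",1e3*P@yh,"along x:",1e3*P@xh)
show("ear tip",[(272,283),(460,283)],z-.163)
show("shoulder",[(72,428),(658,428)],z-.163)
show("base",[(70,65),(667,65)],.012)
show("base edge low",[(82,420),(655,420)],.012)
show("tower outer",[(178,120),(560,120)],.064)
show("tower inner",[(186,318),(554,318)],.064)
show("slot back?",[(245,170),(495,170)],.064)
show("screws",[(133,165),(603,165)],.015)
print(np.array([.5075,-.3587,0])-p0)
```

```text
ear tip along y: [60.8996 60.8807] along x: [-7.8257  7.52  ]
shoulder along y: [49.0165 48.9398] along x: [-24.6842  24.2177]
base along y: [83.2784 83.2119] along x: [-43.4965  44.957 ]
base edge low along y: [30.4428 30.3041] along x: [-44.0721  45.4667]
tower outer along y: [74.711 74.671] along x: [-22.4912  23.4921]
tower inner along y: [51.1329 51.0731] along x: [-22.203   23.4251]
slot back? along y: [68.8799 68.8502] along x: [-14.5457  15.7714]
screws along y: [68.9793 68.9117] along x: [-34.3179  35.5592]
[ 0.     -0.0011 -0.3   ]
```

Emit:
drive_tool([
  [[0,-0.07,-0.8,0,0,0],[0,0,-1,0,0,0],[0,0,-0.7,0,0,0],[0,0,-0.4,0,0,0],[0,0,-0.2,0,0,0],[0,0,0,0,0,0]],
])

```text
time: 23.85
position: [0.5079, -0.3599, 0.2226]
tool_rot: [0.799, 0.602, 0.001, 0.002]
ft_force: [0.1, -0.4, -4.4]
grip_width: 0.0491
```

Run:
```python
from h import *
im,o=snap("wrist","w11.png");print(o["time"],o["position"],o["ft_force"],o["moment"])
snap("side","d11.png");im=cv2.imread("pics/d11.png");cv2.imwrite("pics/d11a.png",cv2.resize(im[220:360,310:450],None,fx=4,fy=4,interpolation=cv2.INTER_CUBIC))
im=cv2.imread("pics/w11.png");cv2.imwrite("pics/w11a.png",cv2.resize(im[75:235,245:395],None,fx=3.7,fy=3.7,interpolation=cv2.INTER_CUBIC))
```

```text
23.85 [ 0.5079 -0.3599  0.2226] [ 0.1038 -0.3557 -4.4354] [-0.0983  0.1061 -0.0155]
```

View pics/w11a.png

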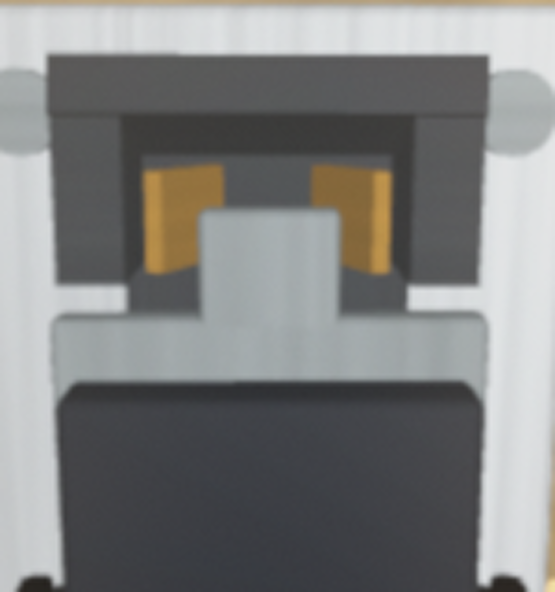

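View pics/d11a.png

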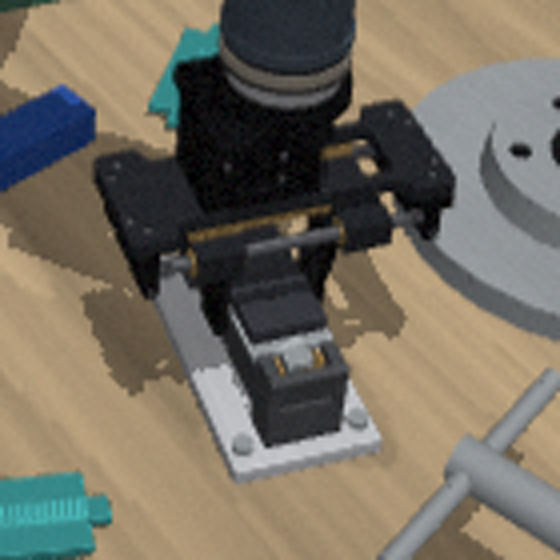

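Emit:
drive_tool([
  [[0,0,-0.15,0,0,0],[0,0,-0.15,0,0,0],[0,0,-0.15,0,0,0],[0,0,-0.1,0,0,0],[0,0,0,0,0,0],[0,0,0,0,0,0]],
])

```text
time: 24.7
position: [0.5079, -0.3602, 0.2091]
tool_rot: [0.799, 0.602, 0.001, 0.003]
ft_force: [-1.6, 0.4, 2.4]
grip_width: 0.0487
```

Emit:
drive_tool([
  [[0,0,-0.08,0,0,0],[0,0,-0.08,0,0,0],[0,0,0,0,0,0],[0,0,0,0,0,0]],
])

```text
time: 25.2
position: [0.5079, -0.3601, 0.2089]
tool_rot: [0.799, 0.602, 0.001, 0.003]
ft_force: [-5.0, 3.3, 24.6]
grip_width: 0.0494
```

Run:
```python
from h import *
im,o=snap("wrist","w12.png");print(o["time"],o["position"],o["ft_force"],o["moment"])
snap("side","d12.png");im=cv2.imread("pics/d12.png");cv2.imwrite("pics/d12a.png",cv2.resize(im[220:360,310:450],None,fx=4,fy=4,interpolation=cv2.INTER_CUBIC))
im=cv2.imread("pics/w12.png");cv2.imwrite("pics/w12a.png",cv2.resize(im[75:235,245:395],None,fx=3.7,fy=3.7,interpolation=cv2.INTER_CUBIC))
```

```text
25.2 [ 0.5079 -0.3601  0.2089] [-5.0273  3.2844 24.5789] [ 0.5093  1.1475 -0.0589]
```

View pics/w12a.png

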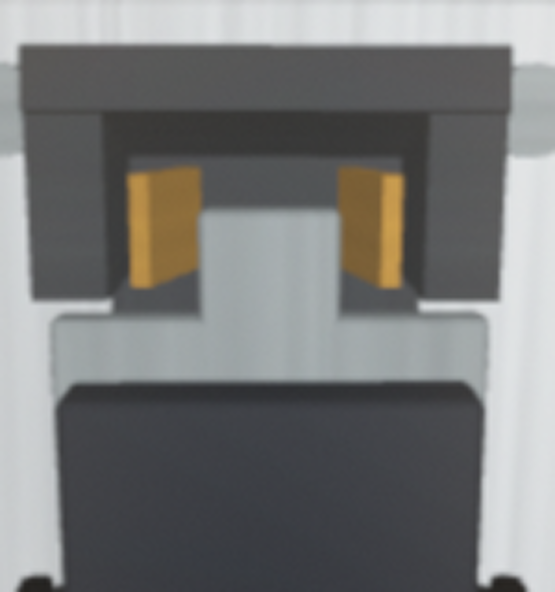

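View pics/d12a.png

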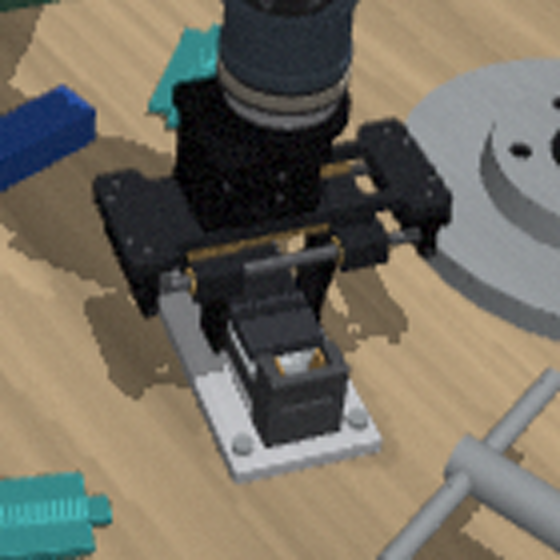

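Emit:
drive_tool([
  [[0,0,0.14,0,0,0],[0,0,0,0,0,0]],
])

```text
time: 25.55
position: [0.5078, -0.3601, 0.209]
tool_rot: [0.799, 0.602, 0.001, 0.003]
ft_force: [-1.3, 0.7, 7.9]
grip_width: 0.0491
```

Emit:
drive_tool([
  [[0,0,0,0,0,0],[0,0,0,0,0,0],[0,0,0,0,0,0],[0,0,0,0,0,0],[0,0,0,0,0,0],[0,0,0,0,0,0]],
], grip=0)

```text
time: 26.3
position: [0.5077, -0.3598, 0.2082]
tool_rot: [0.799, 0.602, 0.001, 0.002]
ft_force: [0.6, 0.5, 1.4]
grip_width: 0.0864
```

Emit:
drive_tool([
  [[0,0,0.4,0,0,0],[0,0,0.8,0,0,0],[0,0,1,0,0,0],[0,0,1,0,0,0],[0,0,1,0,0,0],[0,0,0.5,0,0,0],[0,0,0,0,0,0],[0,0,0,0,0,0]],
])

```text
time: 27.3
position: [0.5074, -0.3596, 0.3251]
tool_rot: [0.799, 0.602, 0.001, 0.001]
ft_force: [-0.6, 0.3, 0.6]
grip_width: 0.087
```

Run:
```python
from h import *
im,o=snap("wrist","w13.png");print(o["time"],o["position"],o["ft_force"])
snap("side","d13.png");im=cv2.imread("pics/d13.png");cv2.imwrite("pics/d13a.png",cv2.resize(im[220:360,310:450],None,fx=4,fy=4,interpolation=cv2.INTER_CUBIC))
im=cv2.imread("pics/w13.png");cv2.imwrite("pics/w13a.png",cv2.resize(im[75:275,235:405],None,fx=3,fy=3,interpolation=cv2.INTER_CUBIC))
```

```text
27.3 [ 0.5074 -0.3596  0.3251] [-0.6357  0.288   0.6022]
```

View pics/w13a.png

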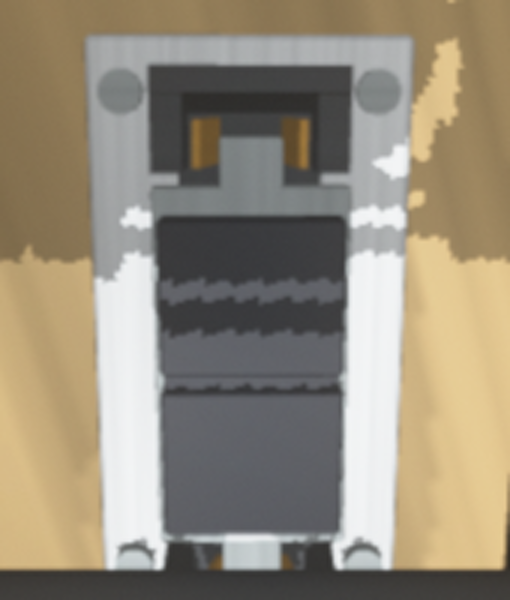

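View pics/d13a.png

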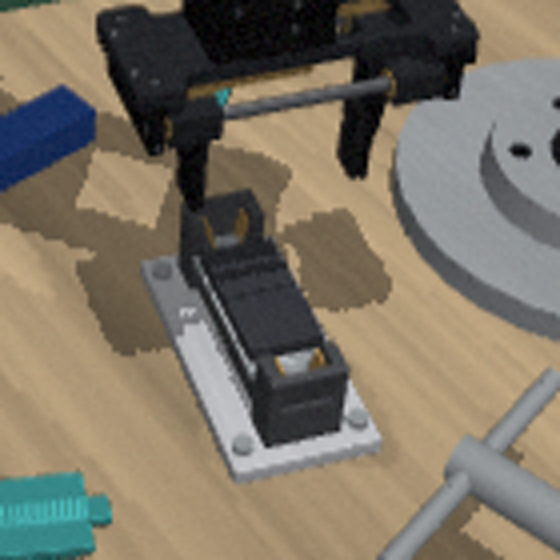

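Run:
```python
from h import *
o=json.load(open("pics/w13.png.json"));p0=np.array([.5075,-.3590,0])
f=lambda p:np.array(p)/3+[235,75]-.35
yh=np.array([np.cos(np.radians(74)),np.sin(np.radians(74)),0]);xh=np.array([yh[1],-yh[0],0])
def show(n,uv,zz):
    P=onz("wrist",f(uv),zz,o)-p0; print(n,"y:",1e3*P@yh,"x:",1e3*P@xh)
show("ear tip",[(220,136),(283,136)],.046)
show("shoulder",[(151,186),(350,186)],.046)
show("lining",[(158,218),(347,218),(340,535),(164,535)],.057)
show("base far",[(87,37),(412,37)],.012)
show("tower",[(148,67),(352,67),(350,172),(152,172)],.064)
```

```text
ear tip y: [59.746  59.7463] x: [-7.0234  8.3835]
shoulder y: [47.6632 47.6559] x: [-24.1924  25.0869]
lining y: [ 41.0999  41.0883 -41.0692 -41.0035] x: [-21.71    23.4708  23.7008 -22.0585]
base far y: [84.3309 84.3604] x: [-43.5513  44.1956]
tower y: [75.5995 75.6105 52.4648 52.4694] x: [-22.5698  23.0687  23.2165 -22.2483]
```

Emit:
drive_tool([
  [[0,0,0,0,0,0],[0,0,0,0,0,0],[0,0,-0.5,0,0,0],[0,0,-1,0,0,0],[0,0,-1,0,0,0],[0,0,-0.5,0,0,0],[0,0,0,0,0,0]],
], grip=1, force=20)

```text
time: 28.28
position: [0.5075, -0.3596, 0.2495]
tool_rot: [0.799, 0.602, 0.001, 0.001]
ft_force: [0.1, 0.0, -0.2]
grip_width: 0.0252
```

Emit:
drive_tool([
  [[0,0,0,0,0,0],[0,0,0,0,0,0],[0,0,-0.2,0,0,0],[0,0,-0.2,0,0,0],[0,0,-0.06,0,0,0],[0,0,0,0,0,0],[0,0,0,0,0,0]],
])

```text
time: 29.15
position: [0.5076, -0.3597, 0.2396]
tool_rot: [0.799, 0.602, 0.001, 0.002]
ft_force: [-1.1, 1.3, 5.5]
grip_width: 0.0007
```

Emit:
drive_tool([
  [[0,0,0.6,0,0,0],[0,0,1,0,0,0],[0,0,1,0,0,0],[-0.3,0,1,0,0,0],[-0.5,0,1,0,0,0],[-0.5,0,0.5,0,0,0],[0,0,0,0,0,0],[0,0,0,0,0,0]],
])

```text
time: 30.15
position: [0.4751, -0.3598, 0.3661]
tool_rot: [0.799, 0.602, 0.001, 0.002]
ft_force: [-0.2, -1.3, -1.1]
grip_width: 0.0002
```

Run:
```python
from h import *
snap("wrist","w14.png");snap("side","d14.png");im,o=snap("scene","s14.png");print(o["time"],o["position"],o["ft_force"])
```

```text
30.25 [ 0.4753 -0.3597  0.3657] [-0.5686 -0.0511 -0.1114]
```

View pics/d14.png

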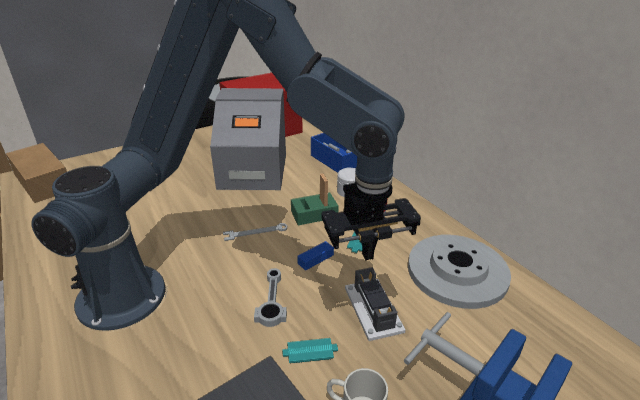

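View pics/s14.png

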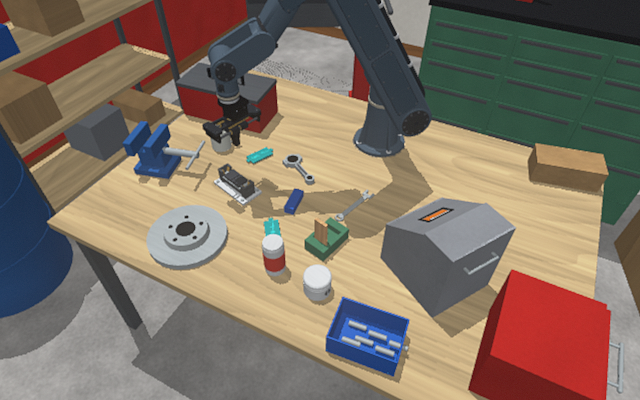

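The scene view shows the worn pad gone from the rack and the slat still in it. The flap at (437,214) is shut, the new pad sits in the bracket at (237,182), and the other things are where they were. I'm handing in.

```bash
python3 -c "
from rig import robot
print(robot.hand_in())"
```

```text
the job is handed in; nothing more can be done
None
```

The job is handed in, at about 30 s of the 59 s allowed; `hand_in()` gave no verdict.

- **Worn pad:** I took it from the rack and pushed it 66 mm through the flap in the gripper, then let go. It slid in, and the wrist, side and scene pictures all show the flap shut and the mouth clear. The cameras cannot see inside the box, so that it lies right inside is inferred.
- **New pad:** I laid it in the bracket and pressed it to a hard stop of about 25 N at the height expected for fully home. After letting go:
  - A fingertip touch put the lining top at 57.6 mm, against 57 mm expected.
  - The wrist camera put the pad within about 1 mm of the bed's centre, with no visible yaw.
- **Other things:** The slat and the bystanders look unmoved in the last pictures, and the gripper is clear of everything.
- **Problems and disagreements:** Before the push, the last joint reached −2.854 rad, at the edge of its ±2.85 range (3 decimals against a range given to 2). I turned the gripper half round to get away from it; the arm kept working normally, but I can't tell whether it counted as passing the range. The fixed cameras differed by up to about 15 mm in my first rough picks, so I used the wrist views instead; they agreed to within about 3 mm.

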